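# Return four things to their outlined pads on the paint bench

## Task

Tidy the paint-mixing bench: set the small dropper bottle, the larger squeeze bottle, the roll of masking tape and the black marker each on the grey pad whose white outline matches its footprint, centred in the outline, bottles upright, the tape flat and the marker lying along its outline. Any order will do. Leave the small open tin where it stands among them; it has no pad.

Things in the scene. Friction and masses are not known exactly. Their poses are not given: they have to be found in the camera images.
- toner_bottle: Small round dropper bottle, upright, muted green-grey body with a black cap. Round body 42 mm across up to about 85 mm, 118 mm tall in all with the cap; body can be gripped at 50 to 70 mm height. About 0.09 kg. Origin: centre of its underside; z up along the bottle.
- squeeze_bottle: Larger round pale squeeze bottle with red paint runs, upright, no nozzle. Body 65 mm across up to 162 mm height, above it a round screw cap 49 mm across from 162 to 184 mm, the top; grip it by the cap. About 0.12 kg. Origin: centre of its underside; z up.
- tape: Roll of tan masking tape lying flat: a ring of outer diameter 96 mm, hole about 74 mm, wall about 11 mm thick, 25 mm high; grip the wall of the ring from above, one finger in the hole, wall centre 43 mm from the middle. About 0.09 kg. Origin: centre of its underside; z up along the ring's axis.
- marker: Black felt marker lying flat, 140 mm long, 16 mm wide, 17 mm high; grip it across the barrel at its middle. It does not roll. About 0.02 kg. Origin: underside at the middle of its length; y along its length, x across. Either way round will do.
- tin: Small open metal tin with dried paint runs, 91 mm across, 98 mm tall, loose, standing upright in the row of things; has no pad and stays where it is. Origin: centre of its underside.
- pad_small: Fixed round grey rubber pad, 80 mm across, 3 mm thick, with a single white circle of 48 mm outer diameter. Origin: centre of its underside; z up.
- pad_medium: Fixed round grey rubber pad, 96 mm across, 3 mm thick, with a single white circle of 73 mm outer diameter. Origin: centre of its underside; z up.
- pad_ring: Fixed round grey rubber pad, 124 mm across, 3 mm thick, with two white circles one inside the other (104 and 76 mm). Origin: centre of its underside; z up.
- pad_long: Fixed rectangular grey rubber pad, 176 by 56 mm, 3 mm thick, with a white oblong outline 148 by 24 mm. Origin: centre of its underside; y along its length, z up.

How it is judged (in metres and radians):
At the end, for the whole second after the job is handed in: Each thing rests level on its own pad, released and still: both bottles upright within 10 mm of the pad centre, tape and marker within 12 mm, the marker within 0.15 rad of the outline either way round; undersides below 8 mm. The tin stands upright within 30 mm of its start (horizontal distance between toner_bottle and pad_small below 0.01 m and height (world z) of each of toner_bottle, squeeze_bottle, tape, marker below 0.008 m and angle between each of toner_bottle, squeeze_bottle, tape, marker, tin's own z axis and vertical below 0.1 rad and linear speed of each of toner_bottle, squeeze_bottle, tape, marker below 0.02 m/s and horizontal distance between squeeze_bottle and pad_medium below 0.01 m and horizontal distance between tape and pad_ring below 0.012 m and horizontal distance between marker and pad_long below 0.012 m and angle between the y axis of marker and the y axis of pad_long, either way round below 0.15 rad and distance of tin from where it was at the start of the episode below 0.03 m); the robot touches nothing.
It fails at once if the tin is pushed more than 30 mm or tipped (distance of tin from where it was at the start of the episode above 0.03 m or angle between tin's own z axis and vertical above 0.4 rad).
It also fails if it takes over 120 s, if anything falls off the work surface, if the arm or the gripper's body presses on something with over 40 N, if the wrist force passes 120 N, or if a joint passes its speed limit or range.

## Robot

A 6-joint arm with a two-finger parallel gripper is mounted at the origin on a cart in front of the work surface, level with it; the furniture and walls round the work are solid. World frame = base frame: x ahead of the robot, y to its left, z up, the work surface at z = 0. Lengths are in m, angles in degrees, forces in N, time in s.
With the tool pointing down it reaches from about 0.375 to 0.75 m from the base axis. Payload 9 kg.
Tool frame: the origin (TCP) lies at the very end of the fingers, on their centre line; the grasp point (between the pads) lies 19 mm behind it; x points along the fingers, y is the direction in which the jaws open and shut, and the axes are right-handed (so a half turn about x gives the same grasp; the last joint's range is limited). The gripper opens to 85 mm and grips with 20 to 120 N. Pads are 22 mm wide; open, the fingers measure 114 mm over their backs; the gripper's body (76 mm by 85 mm) begins 54 mm behind the grasp point. The pads swing forward as they close: fully open they stand 13 mm farther back than shut.
Start: joints at [53.016, 5.964, 5.575, 89.605, 0, 77.527], TCP at [0.249, 0.546, 0.231] pointing down, gripper open.
Joint ranges: [-171.21, 171.21], [-48.23, 106.86], [-62.78, 66.21], [-105.2, 120.99], [-86.42, 89.51], [-180, 180]. Speed limits (degrees/s): [127.2, 127.2, 147.25, 180, 180, 180].

## Interface

Orientations are given as [roll, pitch, yaw] about the fixed x, y, z axes, in that order (R = Rz(yaw) Ry(pitch) Rx(roll)).
In Python, from rig import robot gives the robot as it stands.
- The arm moves only by the shell command python3 -m creep 'ROWS'. ROWS is JSON, a list of rows, each a list of 5 numbers: the shift along the tool's x, y, z in mm, then the turn about the tool's x in degrees, then the opening, from -1 (shut) to 1 (fully open). In form: [[x, y, z, yaw, hand], ...]. A call has 1 to 10 rows; each row shifts and turns the commanded pose from where the row before left it, along the tool's axes as they then stand; what a row does not reach is not made up. A row lasts 1/10 s, in which the tool goes at most 50 mm and 8.59 degrees, less where a joint would pass 70% of its speed; a pose out of reach is approached as far as the arm can. A call is refused whole if a number of a shift passes 50 or a number of a turn 8.59, either way. A call with a gripper value outside its range is refused whole. The fingers move at their own pace and stop on an object; the grip force is fixed at half the most. Time passes only in rows, so rows that do not move let the fingers close. It gives the time, the measured TCP pose, the force and the opening at its end, in the units of the state.
- robot.get_state(): the state, without advancing time (a new reading comes with each control period).
- robot.read_camera(name): name is "side" or "top"; returns the picture (480x640x3 uint8, blue, green, red); there is no depth.
- robot.camera_model(name): a dict with "vfov" (degrees; the focal length in pixels is half the picture's height over the tangent of half this angle, whatever the lens; pixels are square), "cx", "cy" (the principal point, pixels), "rvec" (rotation vector, rad) and "tvec" (3), from world to camera coordinates, as OpenCV has them. Camera axes: x right, y down, z forward; pixel columns grow to the right and rows downward; lengths in m; the calibration is good to about 2 mm. A picture is of the moment at which its call begins. camera_model takes no time and is no camera call.
- robot.close_job(): hands the job in, once; it reports no verdict.
The state is a dict: "t": time; "joint_positions": joint angles; "dq": joint speeds; "effort": joint torques, N m; "position": TCP position; "tcp_rot": TCP orientation; "ft_force": force on the tool from outside, world axes, zero at the start; "moment": the same for the moment, N m; "gripper_width": finger opening in m.
Only numpy, scipy, OpenCV 4.12 (cv2) and the standard library are available. Lean on these libraries where they do the work, as an engineer would, in place of code of your own. Each camera call takes 0.05 s, during which the arm holds its last target.

## Working session

There is one attempt and no reset: what is moved stays moved. The work goes in short steps, Python scripts to look and compute and a shell command to move; the robot and the scene stay as the last step left them, time stands still between calls to the robot, and variables do not carry over. Pictures are saved under pics/ and viewed, and the job is handed in when it is done.

```bash
ls; mkdir -p pics; cat > h.py <<'E'
import numpy as np, cv2
from rig import robot
def cam(n):
    m=robot.camera_model(n); f=240/np.tan(np.radians(m['vfov'])/2)
    K=np.array([[f,0,m['cx']],[0,f,m['cy']],[0,0,1.]])
    return m,K,np.array(m['rvec'],float).ravel(),np.array(m['tvec'],float).ravel(),np.array(m.get('dist',np.zeros(5)))
def p2w(n,uv,z):
    m,K,r,t,d=cam(n); R=cv2.Rodrigues(r)[0]
    p=cv2.undistortPoints(np.array(uv,float).reshape(-1,1,2),K,d).reshape(-1,2)
    D=np.c_[p,np.ones(len(p))]@R; C=-R.T@t
    return C+D*((z-C[2])/D[:,2])[:,None]
def w2p(n,P):
    m,K,r,t,d=cam(n); return cv2.projectPoints(np.array(P,float).reshape(-1,1,3),r,t,K,d)[0].reshape(-1,2)
E
python3 - <<'E'
from h import *
print(robot.get_state())
for n in('top','side'):
    m=robot.camera_model(n);print(n,m)
    R=cv2.Rodrigues(np.array(m['rvec'],float))[0];print(-R.T@np.array(m['tvec']).ravel())
    cv2.imwrite(f'pics/{n}0.png',robot.read_camera(n))
E
```

```text
pics
{'t': 0.0, 'joint_positions': array([5.30158982e+01, 5.99724967e+00, 5.52568456e+00, 8.96028408e+01,
       1.04670927e-03, 7.75276604e+01]), 'dq': array([-0.05230622,  0.00601608,  0.02121911, -0.13799714, -0.02049804,
       -0.09915542]), 'effort': array([-9.32510602e-05, -5.56933129e+01,  5.03646469e+01,  1.70522311e-02,
       -3.71269716e-04, -1.72344068e-05]), 'position': array([0.24870467, 0.54566996, 0.23052309]), 'tcp_rot': array([-103.27829713,   89.92558669, -127.79006   ]), 'ft_force': array([-0.55199382, -0.18178121,  0.59620627]), 'moment': array([ 0.02861136, -0.0144166 , -0.0035917 ]), 'gripper_width': 0.08519491908993373}
top {'vfov': 50.7694507610949, 'cx': 324.9974732222058, 'cy': 232.05623985194737, 'rvec': array([ 2.22500606, -1.98663554,  0.20922242]), 'tvec': array([-0.01093803,  0.54632462,  1.05901392])}
[0.31677768 0.0286904  1.14844655]
side {'vfov': 51.97163426318333, 'cx': 323.5921933499215, 'cy': 234.04625314138426, 'rvec': array([ 2.09920417, -0.34476501,  0.16067452]), 'tvec': array([-0.50610632,  0.12943007,  0.99095054])}
[ 0.25668326 -0.89809168  0.61840419]
```

View pics/top0.png

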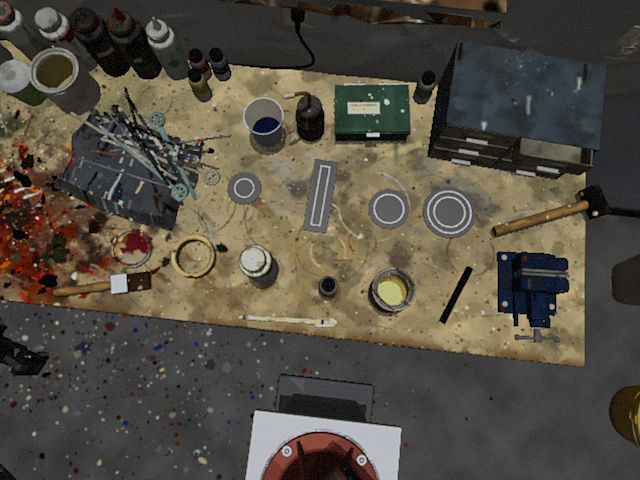

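View pics/side0.png

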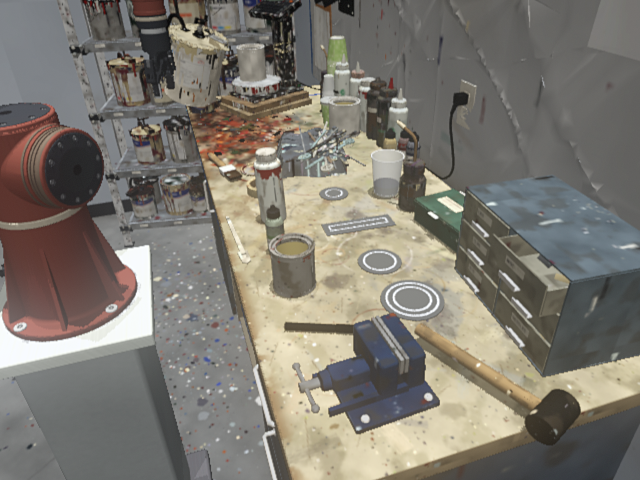

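The top picture shows the pads at about small (244,188), long (320,196), medium (389,209) and ring (449,212). The things are tape (193,256), squeeze bottle (257,263), dropper (328,287), tin (391,291) and marker (456,295). I'll zoom in to measure them.

```bash
python3 - <<'E'
from h import *
a=cv2.imread('pics/top0.png')
c=a[150:330,160:360];cv2.imwrite('pics/z1.png',cv2.resize(c,None,fx=4,fy=4,interpolation=cv2.INTER_CUBIC)[:600])
cv2.imwrite('pics/z1.png',cv2.resize(a[160:310,160:360],None,fx=4,fy=4,interpolation=cv2.INTER_CUBIC))
cv2.imwrite('pics/z2.png',cv2.resize(a[180:330,300:500],None,fx=4,fy=4,interpolation=cv2.INTER_CUBIC))
# pads: white line
hsv=cv2.cvtColor(a,cv2.COLOR_BGR2HSV)
w=((hsv[...,1]<40)&(hsv[...,2]>140)).astype(np.uint8)
for nm,(u,v,r) in dict(small=(244,188,15),medium=(389,209,18),ring=(449,212,25),long=(320,196,36)).items():
    m=np.zeros_like(w);
    if nm=='long': m[160:235,300:340]=1
    else: cv2.circle(m,(u,v),r,1,-1)
    ys,xs=np.nonzero(w*m); pts=np.c_[xs,ys].astype(np.float32)
    P=p2w('top',pts,0.003)
    if nm!='long':
        (cx,cy),rad=cv2.minEnclosingCircle(P[:,:2].astype(np.float32)); print(nm,len(xs),cx,cy,rad*2000, P.mean(0))
    else:
        rr=cv2.minAreaRect((P[:,:2]*1000).astype(np.float32)); print(nm,len(xs),rr)
# marker dark
m=np.zeros_like(w); m[260:328,435:478]=1
d=(hsv[...,2]<50).astype(np.uint8)*m
ys,xs=np.nonzero(d); P=p2w('top',np.c_[xs,ys],0.014); print('marker',len(xs),cv2.minAreaRect((P[:,:2]*1000).astype(np.float32)),P.mean(0))
E
```

```text
small 104 0.6402876973152161 0.2538730800151825 49.193914979696274 [0.63950876 0.25471492 0.003     ]
medium 191 0.6287617683410645 -0.08924048393964767 74.21566545963287 [ 0.62897042 -0.08885036  0.003     ]
ring 463 0.6361438035964966 -0.23011404275894165 105.2132099866867 [ 0.63629626 -0.23039498  0.003     ]
long 285 ((640.1243896484375, 60.422096252441406), (51.50236129760742, 153.04173278808594), 87.26106262207031)
marker 381 ((445.552978515625, -254.17691040039062), (14.620338439941406, 139.2420654296875), 66.2126235961914) [ 0.44620937 -0.25490574  0.014     ]
```

```bash
python3 -m creep --help | head -30
```

```text
invalid input: not JSON, or not a number
```

View pics/z1.png

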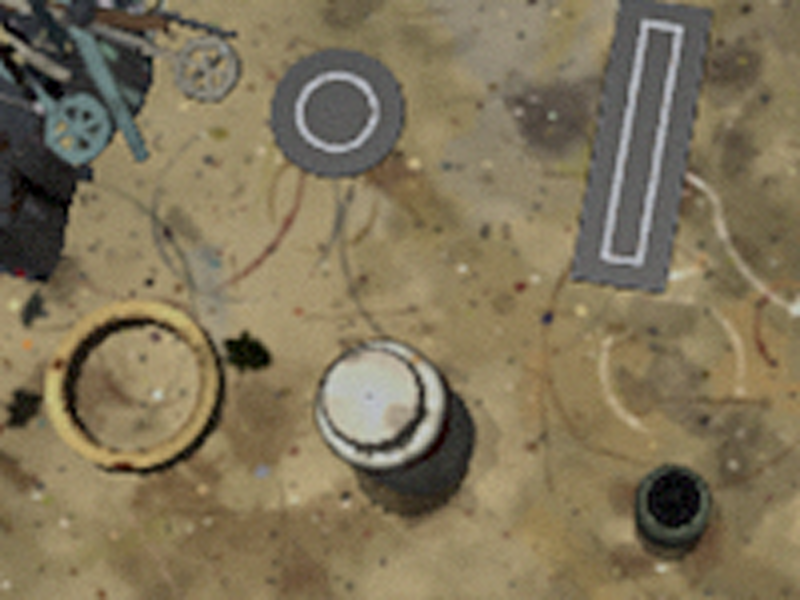

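View pics/z2.png

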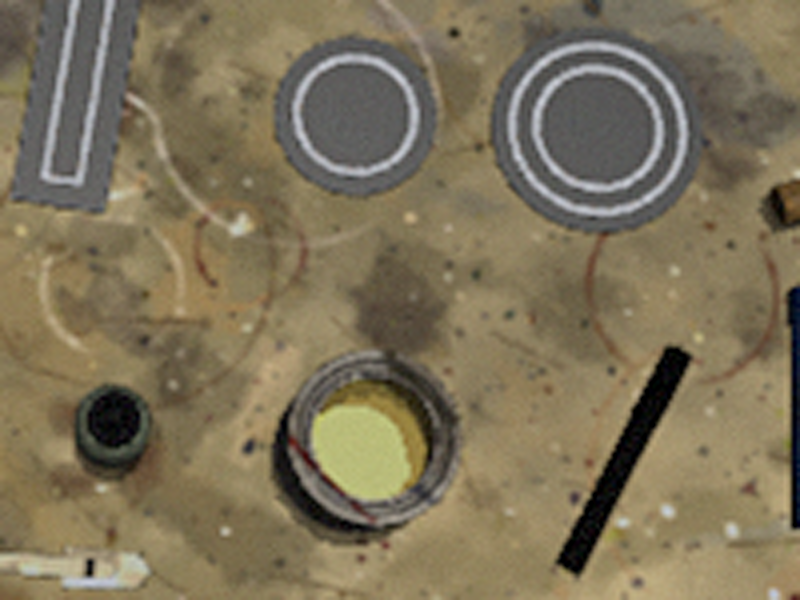

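```bash
cat > ov.py <<'E'
from h import *
import sys
def circ(c,r,z,n=48):
    t=np.linspace(0,2*np.pi,n); return np.c_[c[0]+r*np.cos(t),c[1]+r*np.sin(t),np.full(n,z)]
def draw(img,n,P,col,x0,y0,s=4):
    q=(w2p(n,P)+.5-[x0,y0])*s; cv2.polylines(img,[np.round(q).astype(int).reshape(-1,1,2)],False,col,1)
def crop(a,x0,y0,w=200,h=150,s=4): return cv2.resize(a[y0:y0+h,x0:x0+w],None,fx=s,fy=s,interpolation=cv2.INTER_CUBIC)
E
python3 - <<'E'
from ov import *
a=cv2.imread('pics/top0.png'); s=cv2.imread('pics/side0.png')
f=lambda x,y,x0,y0:((x+.5)/4-.5+x0,(y+.5)/4-.5+y0)
C=dict(tape=p2w('top',[f(134,384,160,160)],.025)[0],sq=p2w('top',[f(372,396,160,160)],.184)[0],toner=p2w('top',[f(674,499,160,160)],.118)[0],tin=p2w('top',[f(373,437,300,180)],.098)[0])
e=p2w('top',[f(678,352,300,180),f(570,568,300,180)],.014)
print(C,e,np.linalg.norm(e[0]-e[1]),e.mean(0))
G=(0,255,0);M=(255,0,255)
O=[(C['tape'],.048,.025,G),(C['tape'],.037,.025,G),(C['tape'],.048,0,M),(C['sq'],.0245,.184,G),(C['sq'],.0325,0,M),(C['sq'],.0325,.162,M),(C['toner'],.021,.085,G),(C['toner'],.021,0,M),(C['tin'],.0455,.098,G),(C['tin'],.0455,0,M),((.640,.2543),.024,.003,G),((.6288,-.089),.0365,.003,G),((.636,-.2302),.052,.003,G)]
for k,(n,im,x0,y0) in enumerate([('top',a,160,160),('top',a,300,180),('side',s,220,140),('side',s,260,200)]):
    i=crop(im,x0,y0)
    for c,r,z,col in O: draw(i,n,circ(c,r,z),col,x0,y0)
    cv2.imwrite(f'pics/o{k}.png',i)
E
```

```text
{'tape': array([0.46339642, 0.3395344 , 0.025     ]), 'sq': array([0.44981291, 0.18081058, 0.184     ]), 'toner': array([0.42378842, 0.03095143, 0.118     ]), 'tin': array([ 0.43174347, -0.10348107,  0.098     ])} [[ 0.50817877 -0.28129871  0.014     ]
 [ 0.38117368 -0.228469    0.014     ]] 0.13755461570613367 [ 0.44467623 -0.25488385  0.014     ]
```

View pics/o0.png

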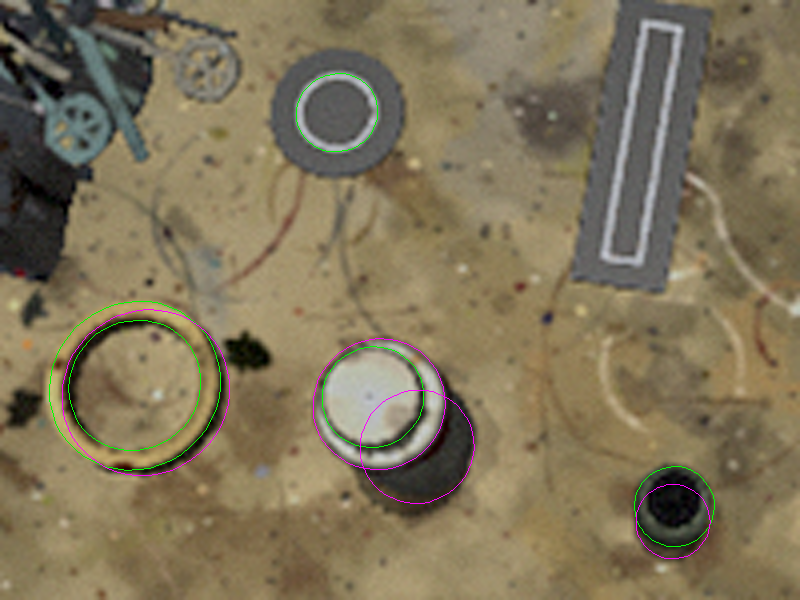

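View pics/o1.png

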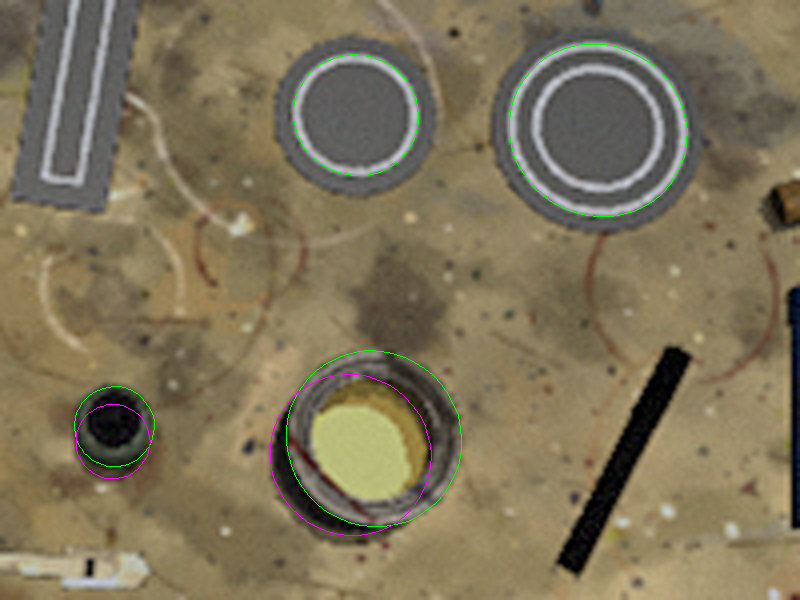

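View pics/o2.png

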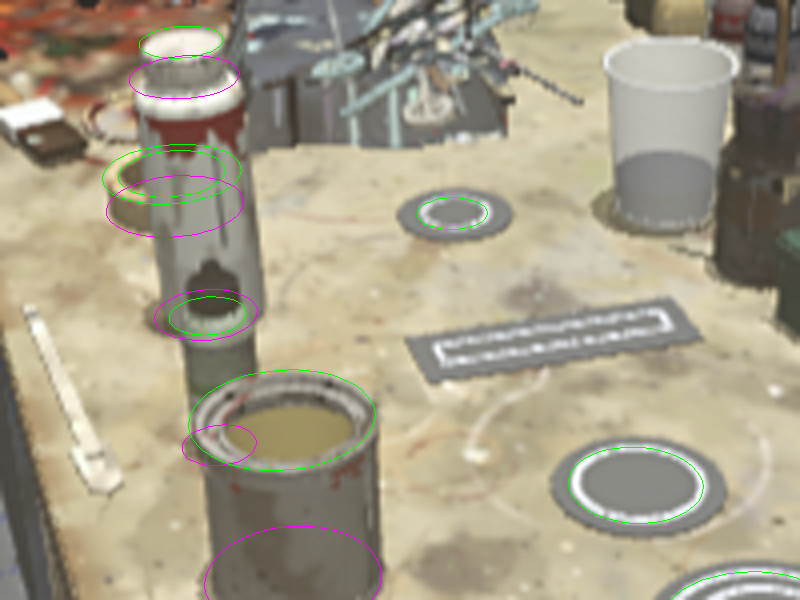

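View pics/o3.png

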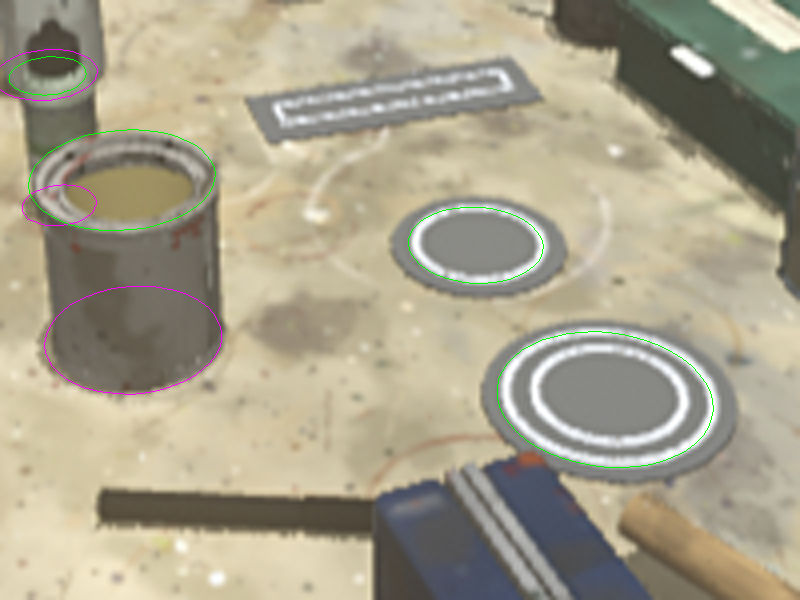

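The overlays agree with both pictures to about 1–2 mm. Next I work out the tool axes and the outline of the long pad.

```bash
cat > s.py <<'E'
from h import *
from scipy.spatial.transform import Rotation as Ro
def st():
    s=robot.get_state(); R=Ro.from_euler('xyz',s['tcp_rot'],degrees=True).as_matrix()
    print('t',round(s['t'],2),'pos',np.round(s['position'],4),'yang',round(np.degrees(np.arctan2(R[1,1],R[0,1])),2),'w',round(s['gripper_width'],4),'q',np.round(s['joint_positions'],1),'F',np.round(s['ft_force'],1))
    return s,R
def go(x,y,z,ang=None):
    """tool shifts (mm) to target; ang = wanted world angle of tool y (line, mod 180)"""
    s,R=st(); d=R.T@(np.array([x,y,z])-s['position'])*1000
    print('shift tool mm',np.round(d,1))
    if ang is not None:
        c=np.degrees(np.arctan2(R[1,1],R[0,1])); e=(ang-c+90)%180-90; print('turn about tool x',round(-e,2),'or',round(-e+(180 if e>0 else -180),2))
        a=np.radians(c+e); y2=np.array([np.cos(a),np.sin(a),0]); z2=np.cross([0,0,-1],y2); D=np.array([x,y,z])-s['position']
        print('shift after turn',np.round([-D[2]*1e3,D@y2*1e3,D@z2*1e3],1))
E
python3 - <<'E'
from s import *
s,R=st();print(R.round(4))
f=lambda x,y,x0=160,y0=160:((x+.5)/4-.5+x0,(y+.5)/4-.5+y0)
P=p2w('top',[f(*p) for p in[(644,20),(684,25),(601,260),(642,265)]],.003);print(P.mean(0));a=(P[0]+P[1]-P[2]-P[3])/2;print(np.linalg.norm(a),np.degrees(np.arctan2(a[1],a[0])))
P=p2w('top',[f(*p) for p in[(618,0),(712,8),(573,278),(664,292)]],.003);print(P)
go(.4497,.180,.30,0)
E
```

```text
t 0.1 pos [0.2487 0.5457 0.2306] yang 65.49 w 0.0853 q [53.   6.   5.5 89.6 -0.  77.5] F [0.1 0.1 0.3]
[[-7.000e-04  4.149e-01  9.099e-01]
 [-9.000e-04  9.099e-01 -4.149e-01]
 [-1.000e+00 -1.100e-03 -3.000e-04]]
[0.64268262 0.07268439 0.003     ]
0.14835112547161136 -3.120376371558864
[[0.72763669 0.09747517 0.003     ]
 [0.72901814 0.04124839 0.003     ]
 [0.55630487 0.10354894 0.003     ]
 [0.55404101 0.05026537 0.003     ]]
t 0.1 pos [0.2487 0.5457 0.2306] yang 65.49 w 0.0853 q [53.   6.   5.5 89.6 -0.  77.5] F [0.1 0.1 0.3]
shift tool mm [ -69.2 -249.4  334.6]
turn about tool x 65.49 or -114.51
shift after turn [-69.4 201.  365.7]
```

Long pad: outline measures 148.4 mm (given 148), centre (0.6427, 0.0727), axis −3.1°. Squeeze bottle first: I turn the jaws to lie along world x.

```bash
python3 -m creep '[[-9,0,0,8.19,1],[-9,0,0,8.19,1],[-9,0,0,8.19,1],[-9,0,0,8.19,1],[-9,0,0,8.19,1],[-9,0,0,8.19,1],[-9,0,0,8.19,1],[-6,0,0,8.16,1]]'; python3 -m creep '[[0,20,36,0,1],[0,20,36,0,1],[0,20,36,0,1],[0,20,36,0,1],[0,20,36,0,1],[0,20,36,0,1],[0,20,36,0,1],[0,20,36,0,1],[0,20,36,0,1],[0,10,20,0,1]]'; python3 -c "
from s import *
go(.4497,.180,.225,0)"
```

```text
t: 0.9
position: [0.2489, 0.5459, 0.3006]
tcp_rot: [-38.8, 90.0, -129.1]
ft_force: [-0.3, -0.5, 0.5]
gripper_width: 0.0852
t: 1.9
position: [0.4399, 0.1995, 0.2998]
tcp_rot: [-39.3, 90.0, -129.5]
ft_force: [-0.8, 0.6, 0.4]
gripper_width: 0.0856
t 1.9 pos [0.4399 0.1995 0.2998] yang -0.12 w 0.0856 q [  8.8 -12.7  -5.3  97.5  -0.   99. ] F [-0.8  0.6  0.4]
shift tool mm [74.9  9.9 19.4]
turn about tool x -0.12 or 179.88
shift after turn [74.8  9.8 19.5]
```

```bash
python3 -m creep '[[5,5,10,0,1],[15,5,9.5,0,1],[25,0,0,0,1],[25,0,0,0,1],[5,0,0,0,1],[0,0,0,0,1],[0,0,0,0,1]]'; python3 -c "
from s import *
go(.4497,.180,.160,0)
cv2.imwrite('pics/top1.png',crop(robot.read_camera('top'),160,160)) if 0 else None
cv2.imwrite('pics/s1.png',cv2.resize(robot.read_camera('side')[100:250,200:400],None,fx=4,fy=4))"
```

```text
t: 2.6
position: [0.4491, 0.1828, 0.2264]
tcp_rot: [103.6, 89.9, 13.6]
ft_force: [0.5, 0.6, 0.7]
gripper_width: 0.0853
t 2.6 pos [0.4491 0.1828 0.2264] yang 0.03 w 0.0853 q [  6.6 -14.4 -14.4  89.9   0.   96.6] F [0.5 0.6 0.7]
shift tool mm [66.4  0.5  2.9]
turn about tool x 0.03 or -179.97
shift after turn [66.4  0.6  2.8]
```

View pics/s1.png

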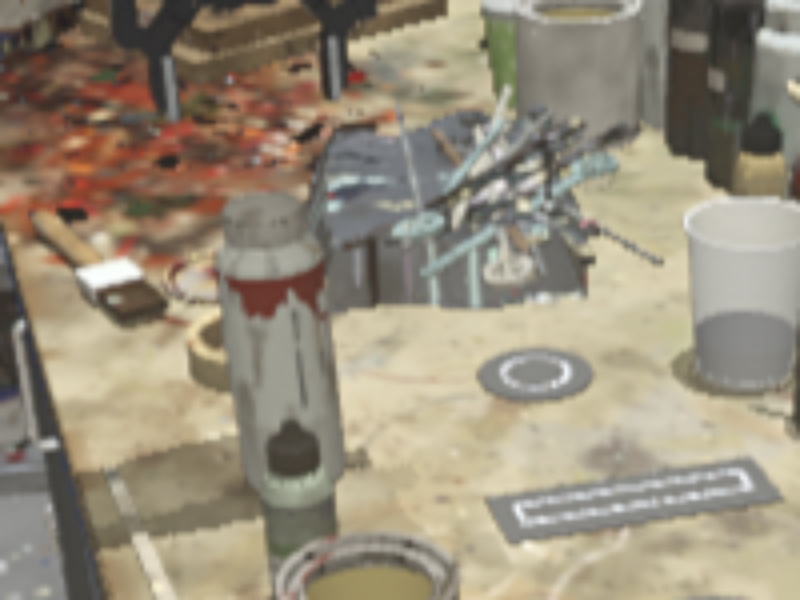

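```bash
python3 -c "
from s import *
s,R=st()
for z in (0,.013):
  for dx in(-.0425,0,.0425): print(z,dx,(w2p('side',[s['position']+[dx,0,z]])-[200,100])*4)
print((w2p('side',[[.4497,.18,.184]])-[200,100])*4)
cv2.imwrite('pics/t1.png',cv2.resize(robot.read_camera('top')[160:310,160:360],None,fx=4,fy=4))"
```

```text
t 2.65 pos [0.4494 0.1828 0.2267] yang 0.02 w 0.0855 q [  6.6 -14.4 -14.4  89.9   0.   96.6] F [-0.  -0.1 -0.6]
0 -0.0425 [[177.66065456 137.98925122]]
0 0 [[250.89881314 128.4228006 ]]
0 0.0425 [[322.77457414 119.03430789]]
0.013 -0.0425 [[175.19531435 116.02686956]]
0.013 0 [[248.90025183 106.60993114]]
0.013 0.0425 [[321.22588371  97.36922021]]
[[258.85625355 199.88312291]]
```

View pics/t1.png

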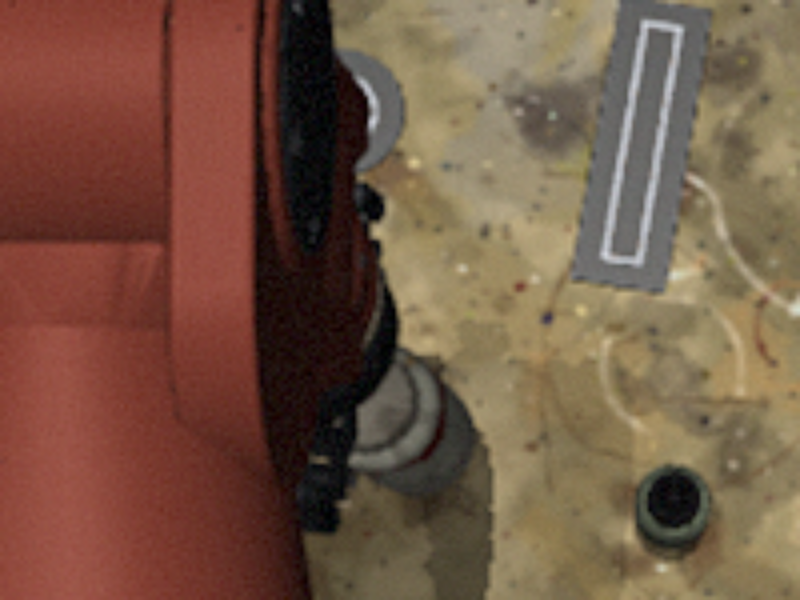

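```bash
python3 -m creep '[[15,0,2.9,0,1],[20,0,0,0,1],[20,0,0,0,1],[8,0,0,0,1],[2,0,0,0,1],[0,0,0,0,1],[0,0,0,0,1]]'; python3 -c "
from s import *
go(.4497,.180,.160,0)"
```

```text
t: 3.4
position: [0.4495, 0.1796, 0.1615]
tcp_rot: [98.4, 89.9, 8.4]
ft_force: [0.1, -0.2, 0.9]
gripper_width: 0.0855
t 3.4 pos [0.4495 0.1796 0.1615] yang -0.0 w 0.0855 q [  6.2 -14.8 -21.5  83.2   0.   96.3] F [ 0.1 -0.2  0.9]
shift tool mm [ 1.5  0.1 -0.4]
turn about tool x -0.0 or 180.0
shift after turn [ 1.5  0.2 -0.4]
```

```bash
python3 -m creep '[[0,0,0,0,-1],[0,0,0,0,-1],[0,0,0,0,-1],[0,0,0,0,-1],[0,0,0,0,-1],[0,0,0,0,-1],[0,0,0,0,-1],[0,0,0,0,-1]]'; python3 -c "
from s import *
st()
cv2.imwrite('pics/s2.png',cv2.resize(robot.read_camera('side')[120:270,200:400],None,fx=4,fy=4))"
```

```text
t: 4.2
position: [0.4495, 0.1796, 0.1613]
tcp_rot: [100.2, 89.9, 10.2]
ft_force: [-0.2, 0.4, 5.2]
gripper_width: 0.0461
t 4.2 pos [0.4495 0.1796 0.1613] yang -0.0 w 0.0461 q [  6.2 -14.9 -21.5  83.2   0.   96.3] F [-0.2  0.4  5.2]
```

View pics/s2.png

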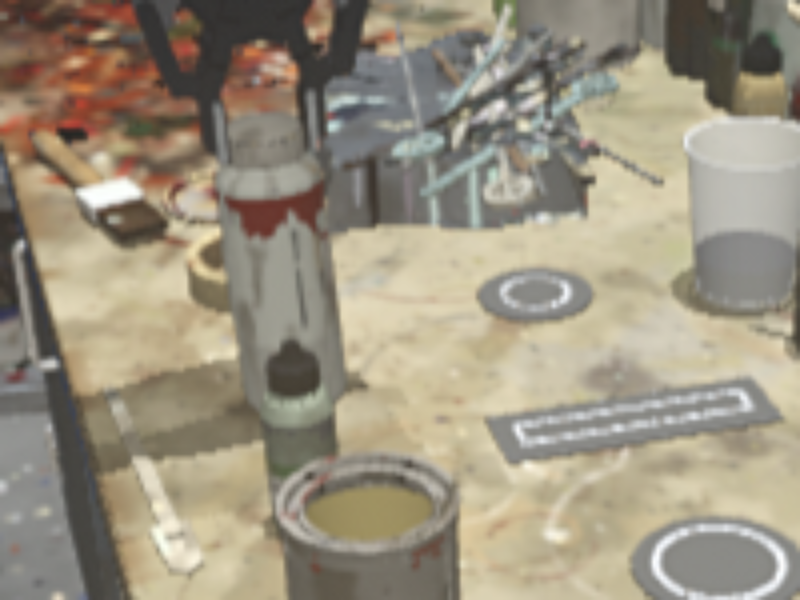

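Opening 46 mm on the 49 mm cap, so the bottle is held. I lift it and take it to pad_medium.

```bash
python3 -m creep '[[-10,0,0,0,-1],[-20,0,0,0,-1],[-20,0,0,0,-1],[-20,0,0,0,-1],[-20,20,0,0,-1],[-5,30,0,0,-1],[0,30,10,0,-1],[0,30,20,0,-1],[0,30,25,0,-1],[0,30,30,0,-1]]'; python3 -m creep '[[0,9,30,0,-1],[0,0,30,0,-1],[0,0,30,0,-1],[0,0,30,0,-1],[0,0,30,0,-1],[0,0,25,0,-1],[0,0,10,0,-1],[0,0,0,0,-1],[0,0,0,0,-1],[0,0,0,0,-1]]'; python3 -c "
from s import *
go(.6288,-.089,.1655,0)
cv2.imwrite('pics/s3.png',robot.read_camera('side'))"
```

```text
t: 5.25
position: [0.6198, 0.0941, 0.2554]
tcp_rot: [-131.5, 90.0, 138.5]
ft_force: [0.5, 0.7, -1.2]
gripper_width: 0.046
t: 6.25
position: [0.628, -0.0892, 0.2554]
tcp_rot: [173.5, 90.0, 83.5]
ft_force: [-0.9, 1.2, -1.2]
gripper_width: 0.0458
t 6.25 pos [ 0.628  -0.0892  0.2554] yang 0.07 w 0.0458 q [-19.9  12.5  15.3  92.8   0.   70. ] F [-0.9  1.2 -1.2]
shift tool mm [89.9  0.8 -0.1]
turn about tool x 0.07 or -179.93
shift after turn [89.9  0.8 -0.2]
```

View pics/s3.png

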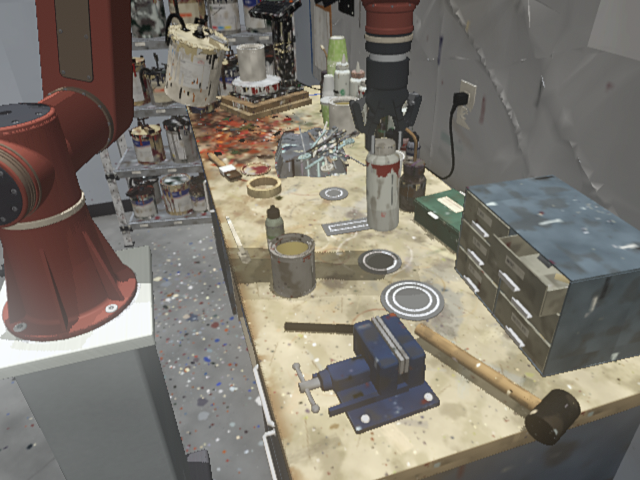

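Bottle hangs upright above the medium pad, base around (384,228). Lowering.

```bash
python3 -m creep '[[15,0.8,0,0,-1],[20,0,0,0,-1],[20,0,0,0,-1],[15,0,0,0,-1],[8,0,0,0,-1],[4,0,0,0,-1],[2,0,0,0,-1],[0,0,0,0,-1],[0,0,0,0,-1]]'; python3 -c "
from ov import *
from s import *
go(.6288,-.089,.1645,0)
i=crop(robot.read_camera('side'),300,130)
p=robot.get_state()['position']
draw(i,'side',circ((.6288,-.089),.048,.003),(0,255,0),300,130)
draw(i,'side',circ((.6288,-.089),.0325,p[2]-.1613),(255,0,255),300,130)
draw(i,'side',circ((.6288,-.089),.0325,p[2]-.1613+.162),(255,0,255),300,130)
cv2.imwrite('pics/s4.png',i)"
```

```text
t: 7.2
position: [0.6291, -0.0906, 0.1721]
tcp_rot: [74.7, 89.9, -15.3]
ft_force: [-0.2, 1.1, -2.6]
gripper_width: 0.0461
t 7.2 pos [ 0.6291 -0.0906  0.1721] yang -0.0 w 0.0461 q [-20.   11.9   5.9  84.    0.   70. ] F [-0.2  1.1 -2.6]
shift tool mm [ 7.6 -0.3 -1.6]
turn about tool x -0.0 or 180.0
shift after turn [ 7.6 -0.3 -1.6]
```

View pics/s4.png

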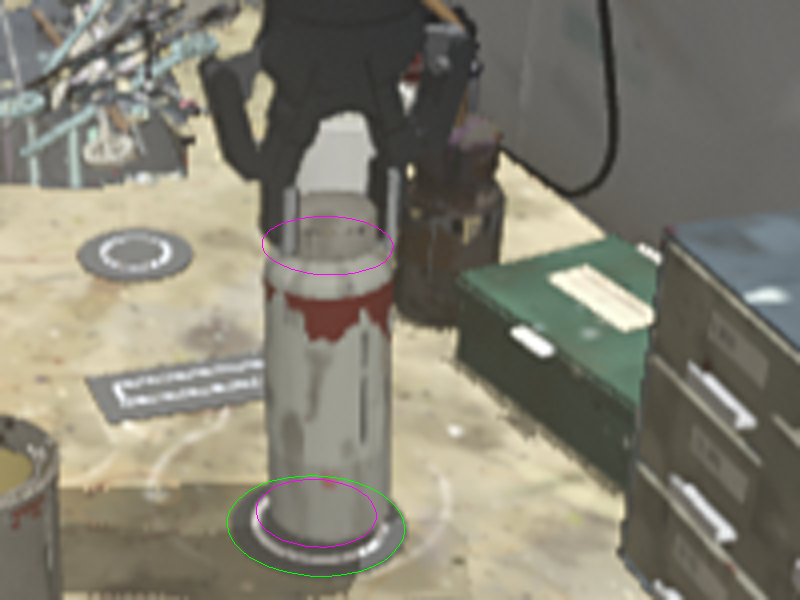

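```bash
python3 -c "
from ov import *
from s import *
p=robot.get_state()['position']
for n,x0,y0,w,h,s in (('side',350,160,70,110,7),('top',340,160,100,90,6)):
  i=crop(robot.read_camera(n),x0,y0,w,h,s)[:600]
  for c,r,z,col in (((.6288,-.089),.048,.003,(0,255,0)),((.6288,-.089),.0365,.003,(0,255,0)),((p[0],p[1]),.0325,p[2]-.1613,(255,0,255)),((p[0],p[1]),.0325,p[2]-.1613+.162,(255,0,255)),((p[0],p[1]),.0245,p[2]-.1613+.184,(255,0,255))):
    draw(i,n,circ(c,r,z),col,x0,y0,s)
  cv2.imwrite(f'pics/q_{n}.png',i[:600])"
```

```text
(no output)
```

View pics/q_side.png

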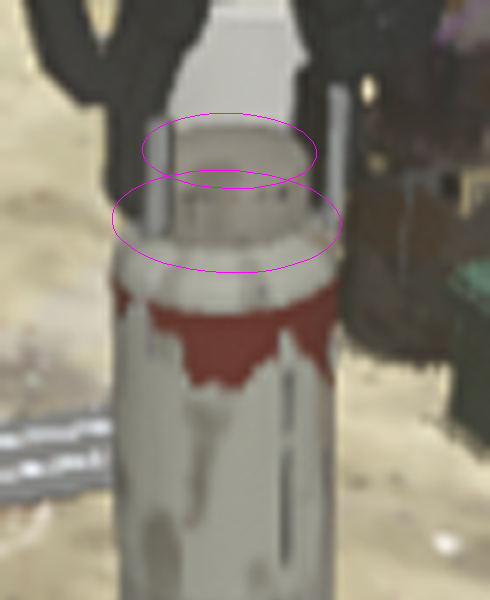

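View pics/q_top.png

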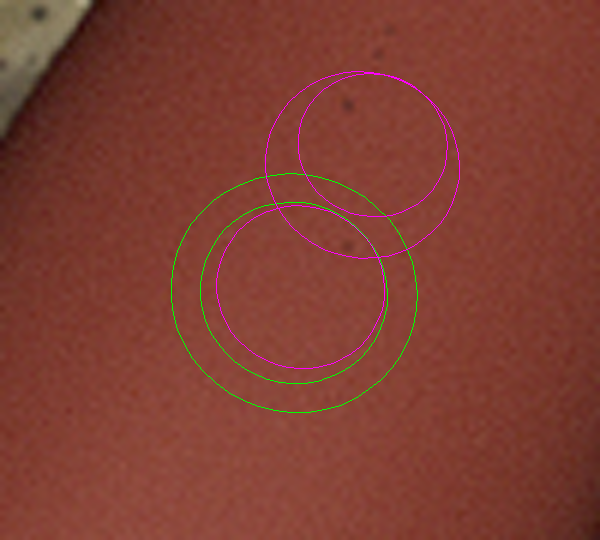

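```bash
python3 -c "
from ov import *
from s import *
p=robot.get_state()['position']
n,x0,y0,w,h,s='side',345,215,70,70,8
i=crop(robot.read_camera(n),x0,y0,w,h,s)
for c,r,z,col in (((.6288,-.089),.048,.003,(0,255,0)),((.6288,-.089),.0365,.003,(0,255,0)),((p[0],p[1]),.0325,p[2]-.1613,(255,0,255))):
    draw(i,n,circ(c,r,z),col,x0,y0,s)
cv2.imwrite(f'pics/q2.png',i)"
```

```text
(no output)
```

View pics/q2.png

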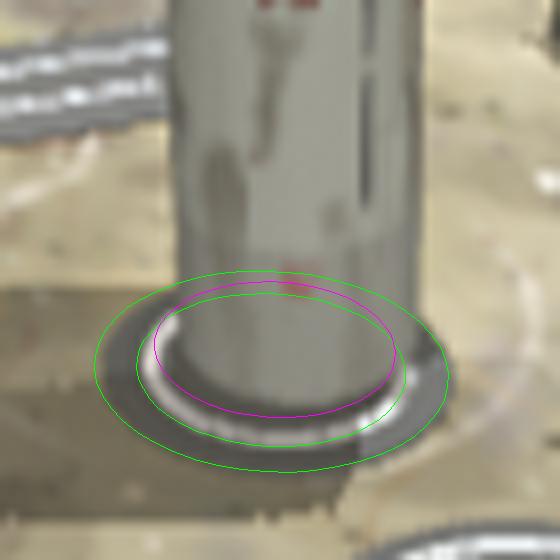

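```bash
python3 -m creep '[[2,-3,-1.5,0,-1],[2,0,0,0,-1],[2,0,0,0,-1],[1,0,0,0,-1],[0,0,0,0,-1],[0,0,0,0,-1]]'; python3 -c "
from s import *
go(.626,-.089,.1645,0)"
```

```text
t: 8.0
position: [0.6257, -0.089, 0.1644]
tcp_rot: [89.5, 90.0, -0.5]
ft_force: [-0.2, -0.1, -0.2]
gripper_width: 0.0457
t 8.0 pos [ 0.6257 -0.089   0.1644] yang -0.0 w 0.0457 q [-19.9  11.4   4.5  83.2   0.   70.1] F [-0.2 -0.1 -0.2]
shift tool mm [-0.1  0.3  0. ]
turn about tool x -0.0 or 180.0
shift after turn [-0.1  0.3  0. ]
```

Weight is off (Fz −0.2), so the bottle rests on the pad. Release.

```bash
python3 -m creep '[[0.5,0,0,0,0.1],[0,0,0,0,0.3],[0,0,0,0,0.5],[0,0,0,0,0.6],[0,0,0,0,0.6],[-5,0,0,0,0.7],[-20,0,0,0,0.8],[-30,0,0,0,1],[-30,0,0,0,1],[-10,0,0,0,1]]'; python3 -m creep '[[0,-30,-10,0,1],[0,-30,-20,0,1],[0,-30,-30,0,1],[0,-30,-30,0,1],[0,-30,-25,0,1],[0,-30,-10,0,1],[0,-20,0,0,1],[0,0,0,0,1]]'; python3 -c "
from ov import *
from s import *
st()
for n,x0,y0,w,h,s in (('side',345,150,75,130,6),('top',350,160,100,90,6)):
  i=crop(robot.read_camera(n),x0,y0,w,h,s)
  c=(.6288,-.089)
  for r,z,col in ((.048,.003,(0,255,0)),(.0365,.003,(0,255,0)),(.0325,.003,(255,0,255)),(.0325,.165,(255,0,255)),(.0245,.187,(255,0,255))):
    draw(i,n,circ(c,r,z),col,x0,y0,s)
  cv2.imwrite(f'pics/r_{n}.png',i[-600:])"
```

```text
t: 9.0
position: [0.6267, -0.0893, 0.2629]
tcp_rot: [71.4, 89.7, -18.6]
ft_force: [-0.4, -0.3, -0.5]
gripper_width: 0.0854
t: 9.8
position: [0.4242, 0.0366, 0.2591]
tcp_rot: [75.3, 90.0, -14.6]
ft_force: [-0.2, -0.2, 0.2]
gripper_width: 0.0856
t 9.8 pos [0.4242 0.0366 0.2591] yang 0.05 w 0.0856 q [-12.8 -24.2 -18.8  95.4  -0.   77.2] F [-0.2 -0.2  0.2]
```

View pics/r_side.png

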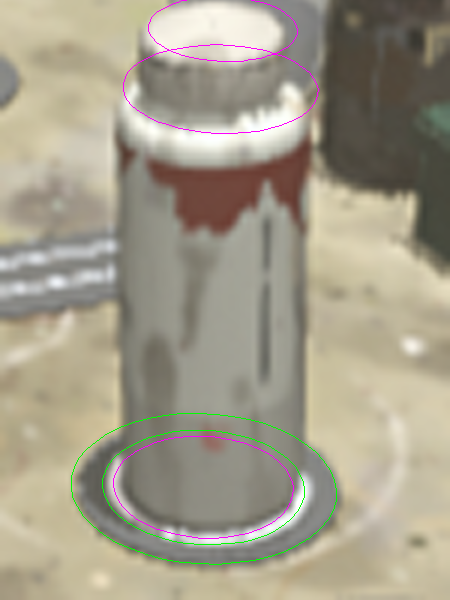

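View pics/r_top.png

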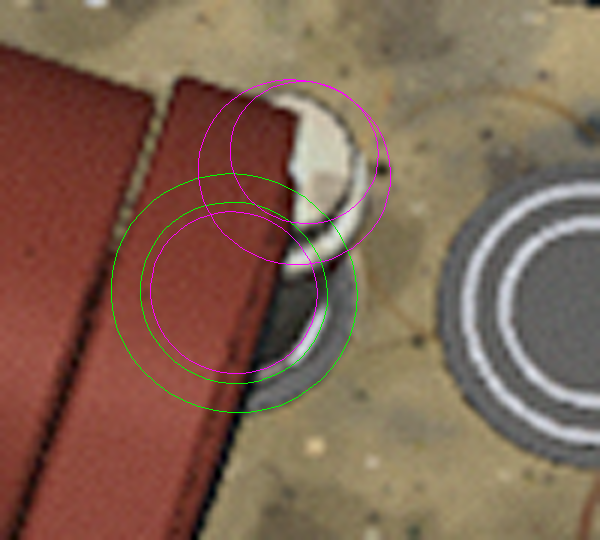

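```bash
python3 -m creep '[[25,0,5.5,0,1],[30,0,0,0,1],[30,0,0,0,1],[20,0,0,0,1],[10,0,0,0,1],[5,0,0,0,1],[0,0,0,0,1],[0,0,0,0,1]]'; python3 -c "
from s import *
go(.424,.031,.049,0)
cv2.imwrite('pics/s5.png',cv2.resize(robot.read_camera('side')[130:280,200:400],None,fx=4,fy=4))"
```

```text
t: 10.7
position: [0.4264, 0.0304, 0.1398]
tcp_rot: [79.8, 89.9, -10.2]
ft_force: [0.1, -0.3, 0.6]
gripper_width: 0.0852
t 10.7 pos [0.4264 0.0304 0.1398] yang -0.01 w 0.0852 q [-13.6 -25.5 -32.2  83.3   0.   76.4] F [ 0.1 -0.3  0.6]
shift tool mm [90.8 -2.5 -0.6]
turn about tool x -0.01 or 179.99
shift after turn [90.8 -2.4 -0.6]
```

View pics/s5.png

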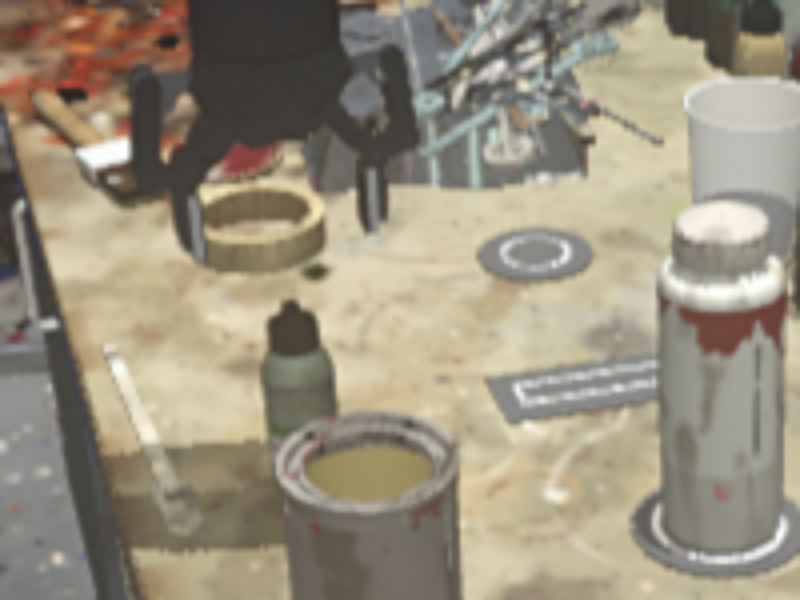

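```bash
python3 -m creep '[[15,-1.5,-0.5,0,1],[25,0,0,0,1],[25,0,0,0,1],[15,0,0,0,1],[7,0,0,0,1],[3,0,0,0,1],[0,0,0,0,1],[0,0,0,0,1]]'; python3 -c "
from s import *
go(.424,.031,.049,0)"
```

```text
t: 11.55
position: [0.4249, 0.0309, 0.0498]
tcp_rot: [79.8, 89.9, -10.2]
ft_force: [-0.3, -0.2, 0.2]
gripper_width: 0.0853
t 11.55 pos [0.4249 0.0309 0.0498] yang -0.0 w 0.0853 q [-13.6 -23.7 -40.2  73.4   0.   76.4] F [-0.3 -0.2  0.2]
shift tool mm [ 0.7 -0.9 -0.1]
turn about tool x -0.0 or 180.0
shift after turn [ 0.8 -0.9 -0.1]
```

```bash
python3 -m creep '[[0,0,0,0,-1],[0,0,0,0,-1],[0,0,0,0,-1],[0,0,0,0,-1],[0,0,0,0,-1],[0,0,0,0,-1],[0,0,0,0,-1],[0,0,0,0,-1]]'; python3 -c "
from s import *
go(.640,.2543,.29,0)
cv2.imwrite('pics/s6.png',cv2.resize(robot.read_camera('side')[130:280,200:400],None,fx=4,fy=4))
a=robot.read_camera('top')
cv2.imwrite('pics/t6.png',cv2.resize(a[150:250,330:480],None,fx=5,fy=5,interpolation=cv2.INTER_CUBIC))"
```

```text
t: 12.35
position: [0.4247, 0.0309, 0.0494]
tcp_rot: [80.8, 89.9, -9.2]
ft_force: [0.6, 0.1, 5.8]
gripper_width: 0.0391
t 12.35 pos [0.4247 0.0309 0.0494] yang -0.0 w 0.0391 q [-13.6 -23.7 -40.3  73.3   0.   76.4] F [0.6 0.1 5.8]
shift tool mm [-240.4  215.5 -223.3]
turn about tool x -0.0 or 180.0
shift after turn [-240.6  215.3 -223.4]
```

View pics/s6.png

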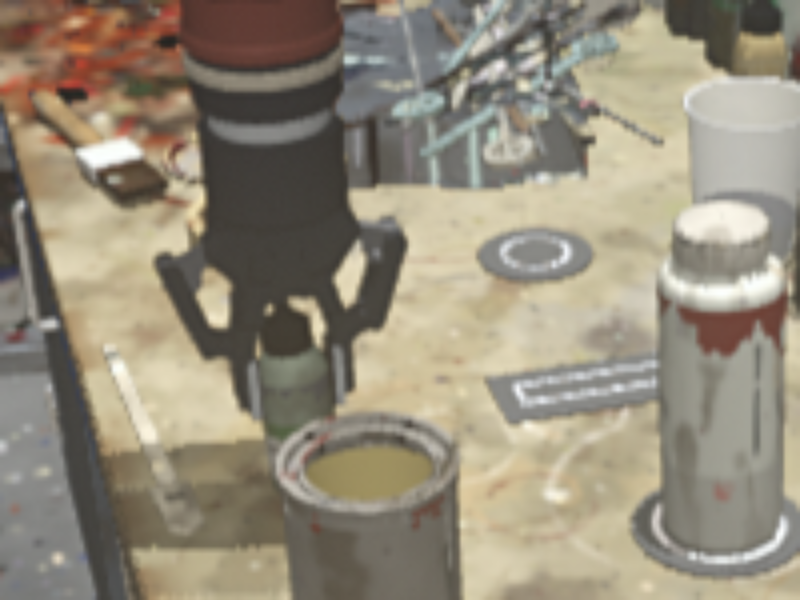

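View pics/t6.png

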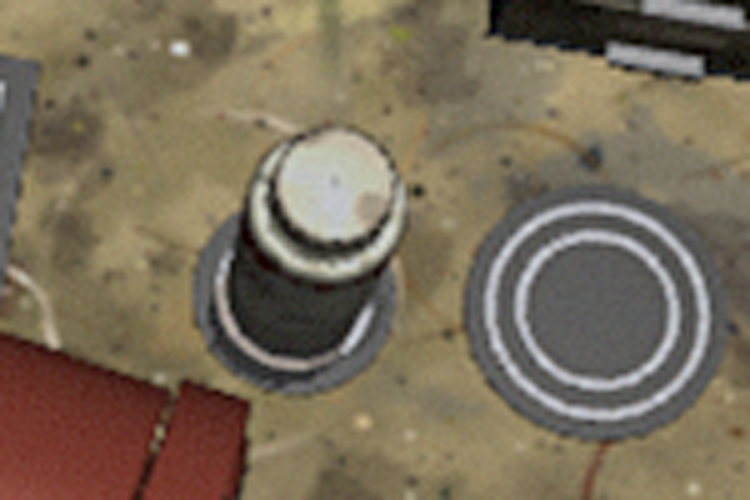

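Unoccluded, the top view shows the squeeze bottle upright inside its ring. The dropper is gripped too (39 mm). I'll check the bottle's centring with an overlay while the view is clear.

```bash
python3 -c "
from ov import *
x0,y0,s=330,150,5
i=cv2.imread('pics/t6.png')
print(p2w('top',[((336.5)/5-.5+330,184.5/5-.5+150)],.187), p2w('top',[((328.5)/5-.5+330,200/5-.5+150)],.165))
for c in ((.6288,-.089),):
  for r,z,col in ((.048,.003,(0,255,0)),(.0365,.003,(0,255,0)),(.0325,.003,(255,0,255)),(.0325,.165,(255,0,255)),(.0245,.187,(255,0,255))): draw(i,'top',circ(c,r,z),col,x0,y0,s)
cv2.imwrite('pics/t6o.png',i)"
```

```text
[[ 0.62479003 -0.08275323  0.187     ]] [[ 0.62496015 -0.08263181  0.165     ]]
```

View pics/t6o.png

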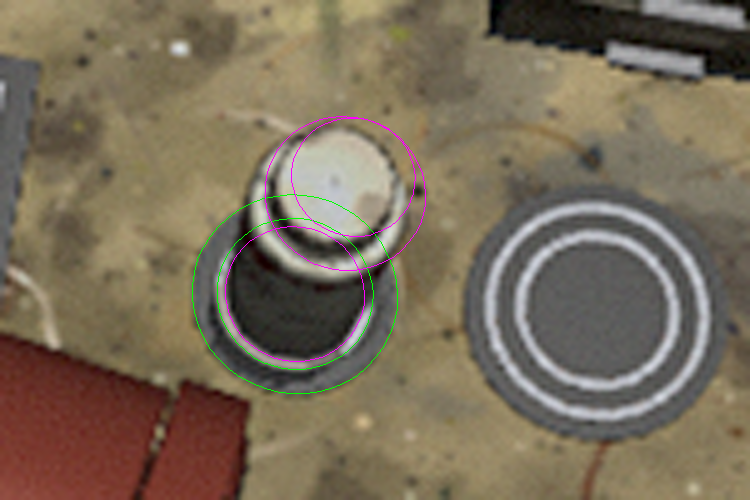

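Cap estimate (0.6248, −0.0828), so the bottle sits about 6 mm off towards +y. I'll mend that later with a regrasp. Dropper first: to pad_small.

```bash
python3 -m creep '[[-10,0,0,0,-1],[-20,0,0,0,-1],[-25,0,0,0,-1],[-25,0,0,0,-1],[-25,10,-10,0,-1],[-20,20,-20,0,-1],[-15,25,-25,0,-1],[0,25,-27,0,-1],[0,25,-27,0,-1],[0,25,-27,0,-1]]'; python3 -m creep '[[0,25,-27,0,-1],[0,25,-27,0,-1],[0,20,-20,0,-1],[0,12,-10,0,-1],[0,3,-3,0,-1],[0,0,0,0,-1],[0,0,0,0,-1]]'; python3 -c "
from ov import *
from s import *
go(.64,.2543,.10,0)
i=crop(robot.read_camera('side'),280,80)
p=robot.get_state()['position']
draw(i,'side',circ((.64,.2543),.04,.003),(0,255,0),280,80)
for z in (0,.085): draw(i,'side',circ(p[:2],.021,p[2]-.0494+z),(255,0,255),280,80)
cv2.imwrite('pics/s7.png',i)"
```

```text
t: 13.45
position: [0.5549, 0.1683, 0.189]
tcp_rot: [-79.9, 90.0, -169.9]
ft_force: [0.4, -1.3, -0.4]
gripper_width: 0.0395
t: 14.15
position: [0.6387, 0.2535, 0.1889]
tcp_rot: [-69.8, 90.0, -159.8]
ft_force: [0.0, 0.2, -1.0]
gripper_width: 0.039
t 14.15 pos [0.6387 0.2535 0.1889] yang -0.02 w 0.039 q [ 10.8  21.4  18.8  87.5  -0.  100.8] F [ 0.   0.2 -1. ]
shift tool mm [88.9  1.4 -0.8]
turn about tool x -0.02 or 179.98
shift after turn [88.9  1.3 -0.8]
```

View pics/s7.png

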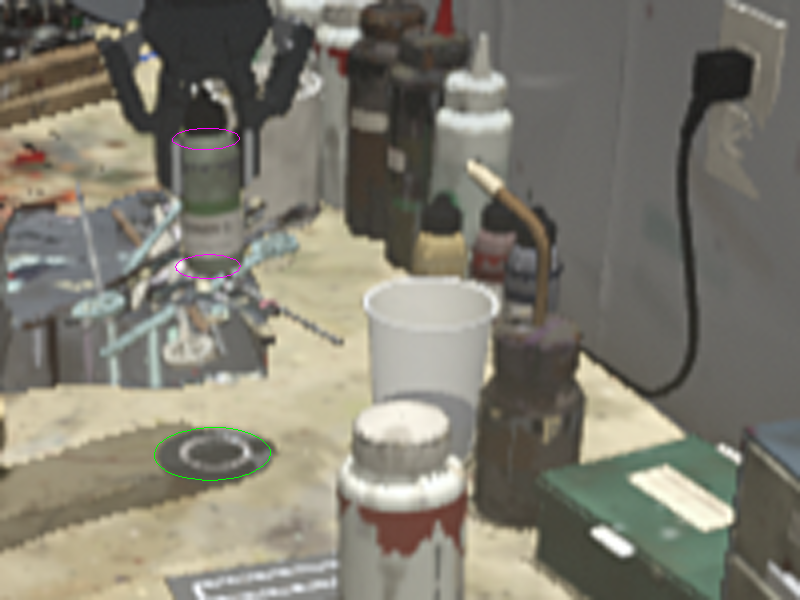

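```bash
python3 -m creep '[[20,1,-0.8,0,-1],[30,0,0,0,-1],[30,0,0,0,-1],[25,0,0,0,-1],[15,0,0,0,-1],[6,0,0,0,-1],[3,0,0,0,-1],[0,0,0,0,-1],[0,0,0,0,-1]]'; python3 -c "
from ov import *
from s import *
go(.64,.2543,.0530,0)
i=crop(robot.read_camera('side'),300,160,60,60,10)
p=robot.get_state()['position']
for c,r,z,col in (((.64,.2543),.04,.003,(0,255,0)),((.64,.2543),.024,.003,(0,255,0)),(p[:2],.021,p[2]-.0494,(255,0,255))):draw(i,'side',circ(c,r,z),col,300,160,10)
cv2.imwrite('pics/s8.png',i)"
```

```text
t: 15.1
position: [0.6411, 0.255, 0.0613]
tcp_rot: [103.0, 89.9, 12.9]
ft_force: [0.1, 0.3, -2.1]
gripper_width: 0.0392
t 15.1 pos [0.6411 0.255  0.0613] yang -0.0 w 0.0392 q [ 10.9  23.4   8.   74.5   0.  100.9] F [ 0.1  0.3 -2.1]
shift tool mm [ 8.3 -1.1  0.7]
turn about tool x -0.0 or 180.0
shift after turn [ 8.3 -1.1  0.7]
```

View pics/s8.png

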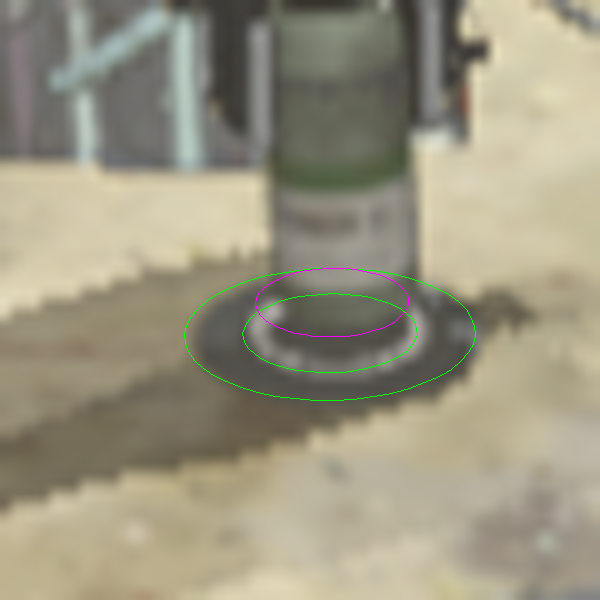

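```bash
python3 -m creep '[[2,-2.5,2,0,-1],[2,0,0,0,-1],[2,0,0,0,-1],[2,0,0,0,-1],[0,0,0,0,-1],[0,0,0,0,-1]]'; python3 -c "
from s import *
st()"
```

```text
t: 15.75
position: [0.6378, 0.253, 0.0524]
tcp_rot: [120.5, 90.0, 30.5]
ft_force: [-1.9, 0.7, 6.0]
gripper_width: 0.0393
t 15.75 pos [0.6378 0.253  0.0524] yang 0.0 w 0.0393 q [ 10.7  23.2   6.8  73.6   0.  100.7] F [-1.9  0.7  6. ]
```

Contact (Fz +6). Release and back off upward, then look.

```bash
python3 -m creep '[[-0.5,0,0,0,0.0],[0,0,0,0,0.2],[0,0,0,0,0.4],[0,0,0,0,0.5],[0,0,0,0,0.5],[-10,0,0,0,0.5],[-25,0,0,0,0.6],[-35,0,0,0,1],[-40,0,0,0,1],[-40,0,0,0,1]]'; python3 -m creep '[[0,-30,10,0,1],[0,-40,0,0,1],[0,-40,0,0,1],[0,-30,-20,0,1],[0,-20,-30,0,1],[0,0,-30,0,1],[0,0,0,0,1]]'; python3 -c "
from ov import *
from s import *
go(.463,.34,.1,0)
for n,x0,y0,w,h,s in (('side',280,140,100,80,8),('top',200,140,100,80,8)):
  i=crop(robot.read_camera(n),x0,y0,w,h,s)
  c=(.64,.2543)
  for r,z,col in ((.04,.003,(0,255,0)),(.024,.003,(0,255,0)),(.021,.003,(255,0,255)),(.021,.088,(255,0,255))): draw(i,n,circ(c,r,z),col,x0,y0,s)
  cv2.imwrite(f'pics/u_{n}.png',i[:600])"
```

```text
t: 16.75
position: [0.6374, 0.2528, 0.2046]
tcp_rot: [113.9, 90.0, 23.9]
ft_force: [-0.2, -0.5, -0.4]
gripper_width: 0.0859
t: 17.45
position: [0.4769, 0.3256, 0.2035]
tcp_rot: [133.9, 89.9, 44.1]
ft_force: [0.5, 0.2, 0.1]
gripper_width: 0.0855
t 17.45 pos [0.4769 0.3256 0.2035] yang 0.17 w 0.0855 q [ 21.3   1.6  -1.8  86.4   0.  111.2] F [0.5 0.2 0.1]
shift tool mm [103.5 -14.  -14.3]
turn about tool x 0.17 or -179.83
shift after turn [103.5 -13.9 -14.4]
```

View pics/u_side.png

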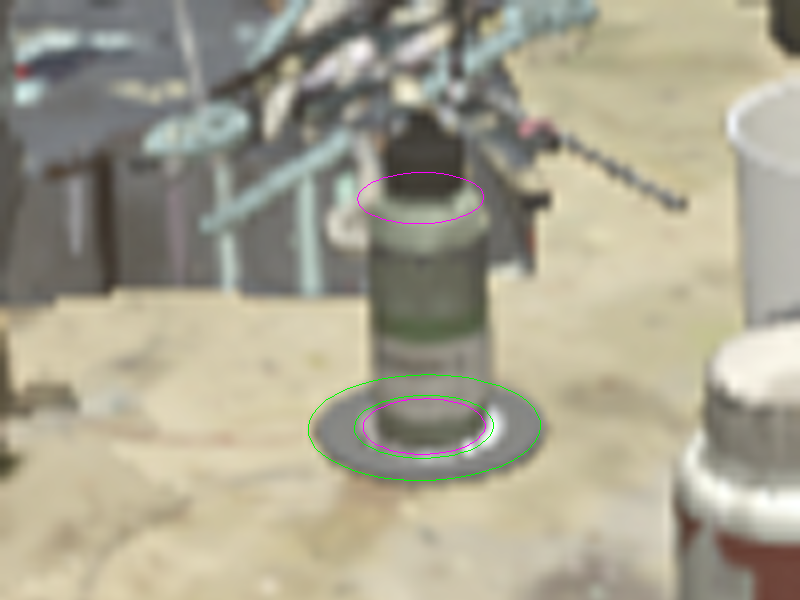

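View pics/u_top.png

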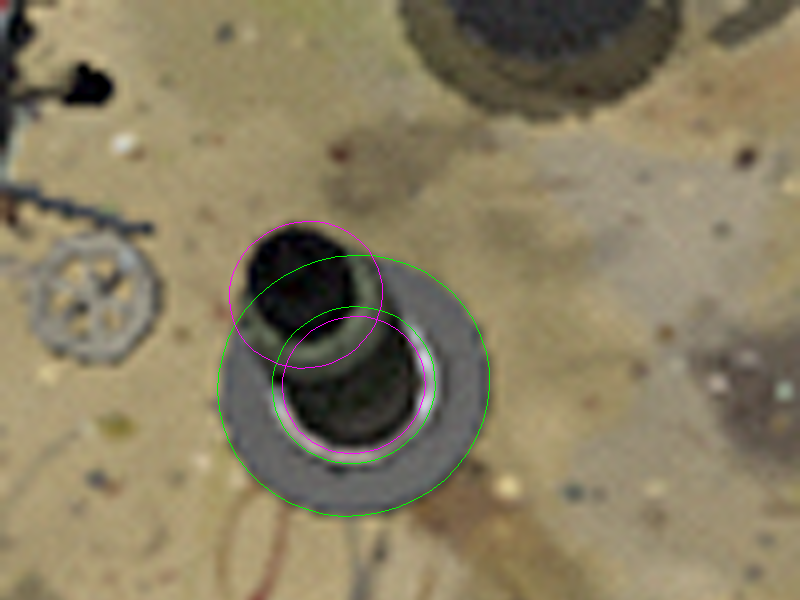

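Dropper is well centred in both views (within ~2–3 mm). Next the tape: I'll grip its −x wall with the jaws along x.

```bash
python3 -m creep '[[10,-20,-7,0,1],[20,-25,-7,0,1],[30,-11,0,0,1],[30,0,0,0,1],[20,0,0,0,1],[10,0,0,0,1],[0,0,0,0,1],[0,0,0,0,1]]'; python3 -c "
from s import *
from ov import *
go(.4204,.3403,.006,0)
cv2.imwrite('pics/s9.png',crop(robot.read_camera('side'),200,110))
cv2.imwrite('pics/t9.png',crop(robot.read_camera('top'),100,160))"
```

```text
t: 18.35
position: [0.4225, 0.3367, 0.0835]
tcp_rot: [114.3, 89.9, 24.3]
ft_force: [0.2, 0.2, 0.4]
gripper_width: 0.0852
t 18.35 pos [0.4225 0.3367 0.0835] yang -0.04 w 0.0852 q [ 24.7  -3.  -19.   74.   -0.  114.7] F [0.2 0.2 0.4]
shift tool mm [77.5 -2.2 -3.5]
turn about tool x -0.04 or 179.96
shift after turn [77.5 -2.1 -3.6]
```

View pics/s9.png

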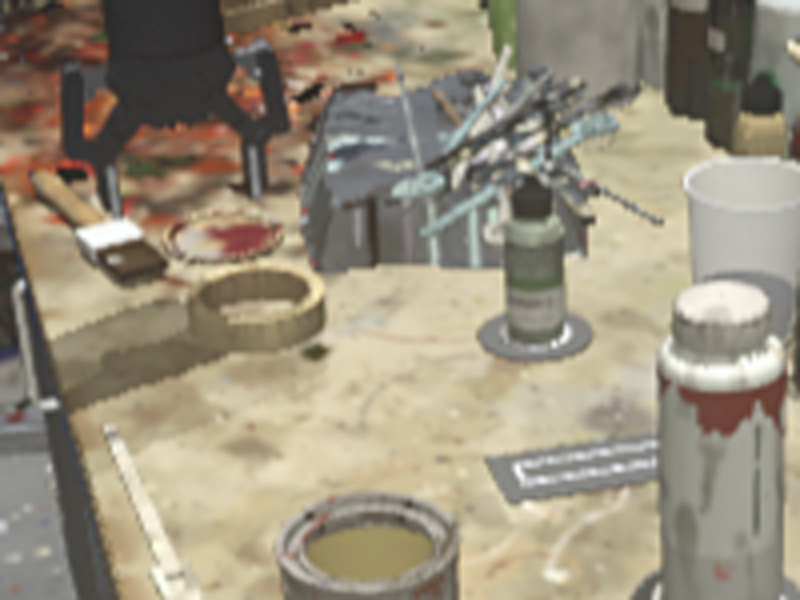

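View pics/t9.png

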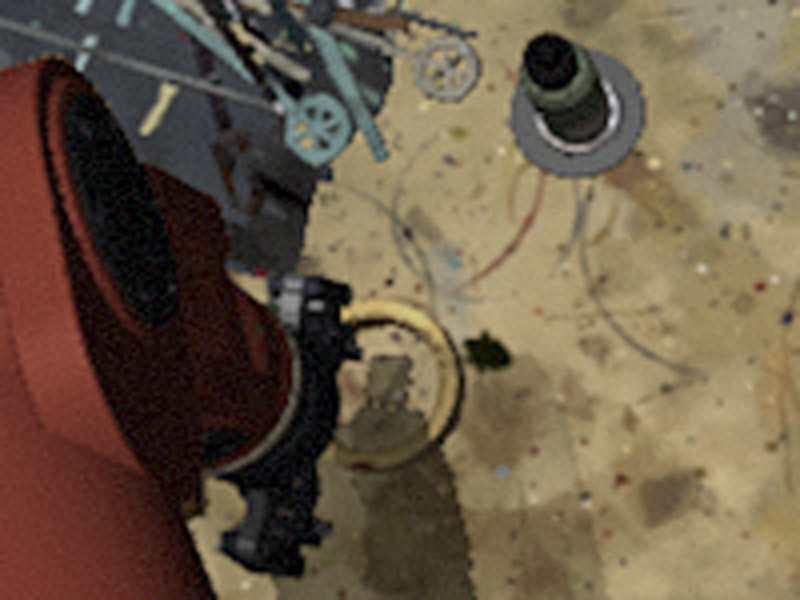

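Jaws clear of the rack; the finger shadow falls within the ring. Descending.

```bash
python3 -m creep '[[10,-2,-3.5,0,1],[20,0,0,0,1],[20,0,0,0,1],[15,0,0,0,1],[7,0,0,0,1],[3,0,0,0,1],[1,0,0,0,1],[0,0,0,0,1],[0,0,0,0,1]]'; python3 -c "
from s import *
from ov import *
go(.4204,.3403,.006,0)
cv2.imwrite('pics/s10.png',crop(robot.read_camera('side'),200,110,100,75,8))"
```

```text
t: 19.35
position: [0.4203, 0.3406, 0.0071]
tcp_rot: [117.5, 89.9, 27.5]
ft_force: [-0.6, -0.8, 0.3]
gripper_width: 0.0852
t 19.35 pos [0.4203 0.3406 0.0071] yang -0.0 w 0.0852 q [ 25.2   0.7 -23.5  65.7   0.  115.2] F [-0.6 -0.8  0.3]
shift tool mm [1.1 0.1 0.3]
turn about tool x -0.0 or 180.0
shift after turn [1.1 0.1 0.3]
```

View pics/s10.png

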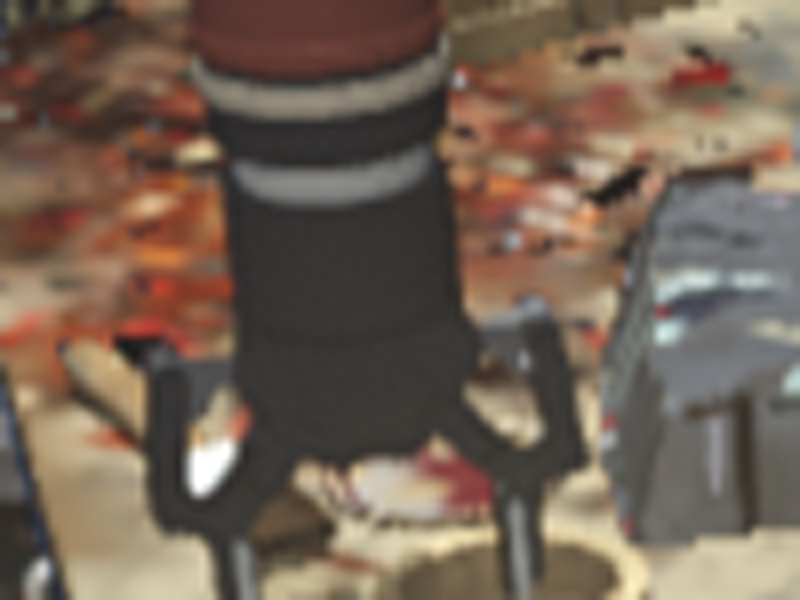

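One finger is in the hole and one outside. Closing.

```bash
python3 -m creep '[[0,0,0,0,-1],[0,0,0,0,-1],[0,0,0,0,-1],[0,0,0,0,-1],[0,0,0,0,-1],[0,0,0,0,-1],[0,0,0,0,-1],[0,0,0,0,-1],[0,0,0,0,-1],[0,0,0,0,-1]]'; python3 -m creep '[[-10,0,0,0,-1],[-20,0,0,0,-1],[-20,0,0,0,-1],[0,0,0,0,-1],[0,0,0,0,-1]]'; python3 -c "
from s import *
from ov import *
st()
cv2.imwrite('pics/s11.png',crop(robot.read_camera('side'),200,110,100,75,8))"
```

```text
t: 20.4
position: [0.4197, 0.3404, 0.0065]
tcp_rot: [159.5, 90.0, 69.5]
ft_force: [-2.6, -0.8, 5.2]
gripper_width: 0.01
t: 20.9
position: [0.42, 0.3405, 0.0564]
tcp_rot: [116.7, 89.9, 26.7]
ft_force: [-0.6, -0.1, -1.1]
gripper_width: 0.01
t 20.9 pos [0.42   0.3405 0.0564] yang -0.01 w 0.01 q [ 25.2  -1.9 -20.7  71.1   0.  115.2] F [-0.6 -0.1 -1.1]
```

View pics/s11.png

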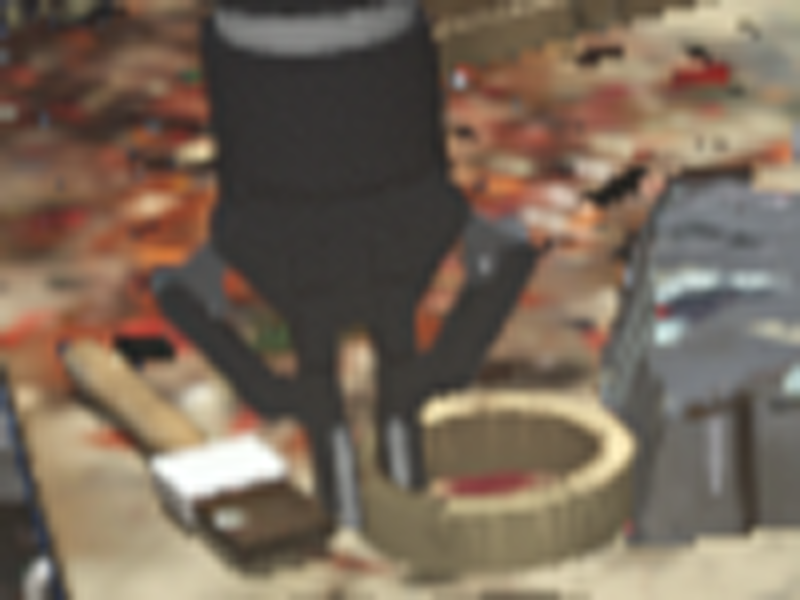

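```bash
python3 -m creep '[[-30,0,0,0,-1],[-35,0,5,0,-1],[-40,0,15,0,-1],[-40,0,20,0,-1],[-40,0,25,0,-1],[-25,0,30,0,-1],[-5,10,35,0,-1],[0,10,38,0,-1],[0,10,38,0,-1],[0,10,38,0,-1]]'; python3 -m creep '[[0,10,38,0,-1],[0,15,38,0,-1],[0,15,38,0,-1],[0,15,38,0,-1],[0,15,38,0,-1],[0,15,38,0,-1],[0,15,38,0,-1],[0,13,30,0,-1],[0,10,20,0,-1],[0,0,0,0,-1]]'; python3 -c "
from s import *
from ov import *
go(.593,-.2302,.0105,0)"
```

```text
t: 21.95
position: [0.4596, 0.0949, 0.2701]
tcp_rot: [-98.2, 89.9, 171.8]
ft_force: [1.3, 0.7, -1.4]
gripper_width: 0.0099
t: 22.95
position: [0.5828, -0.2221, 0.2685]
tcp_rot: [-116.7, 89.8, 153.2]
ft_force: [-0.5, 1.8, -1.0]
gripper_width: 0.0097
t 22.95 pos [ 0.5828 -0.2221  0.2685] yang -0.15 w 0.0097 q [-32.8  11.2  15.1  94.1  -0.   57.3] F [-0.5  1.8 -1. ]
shift tool mm [257.9  11.    8.5]
turn about tool x -0.15 or 179.85
shift after turn [258.   10.2   8.1]
```

```bash
python3 -m creep '[[20,4,3,0,-1],[30,4,3,0,-1],[35,2,2,0,-1],[40,0,0,0,-1],[40,0,0,0,-1],[30,0,0,0,-1],[20,0,0,0,-1],[10,0,0,0,-1],[0,0,0,0,-1],[0,0,0,0,-1]]'; python3 -c "
from s import *
from ov import *
go(.593,-.2302,.0105,0)
p=robot.get_state()['position']
x0,y0,s=360,230,6
i=crop(robot.read_camera('side'),x0,y0,120,100,s)
for c,r,z,col in (((.636,-.2302),.062,.003,(0,255,0)),((.636,-.2302),.052,.003,(0,255,0)),((p[0]+.043,p[1]),.048,p[2]-.0065,(255,0,255)),((p[0]+.043,p[1]),.048,p[2]-.0065+.025,(255,0,255))): draw(i,'side',circ(c,r,z),col,x0,y0,s)
cv2.imwrite('pics/s12.png',i)"
```

```text
t: 23.95
position: [0.5931, -0.2276, 0.0473]
tcp_rot: [64.4, 89.9, -25.6]
ft_force: [0.3, 0.2, 0.0]
gripper_width: 0.01
t 23.95 pos [ 0.5931 -0.2276  0.0473] yang 0.01 w 0.01 q [-32.8  14.7  -4.   71.3   0.   57.2] F [0.3 0.2 0. ]
shift tool mm [36.8 -0.1  2.6]
turn about tool x 0.01 or -179.99
shift after turn [36.8 -0.1  2.6]
```

View pics/s12.png

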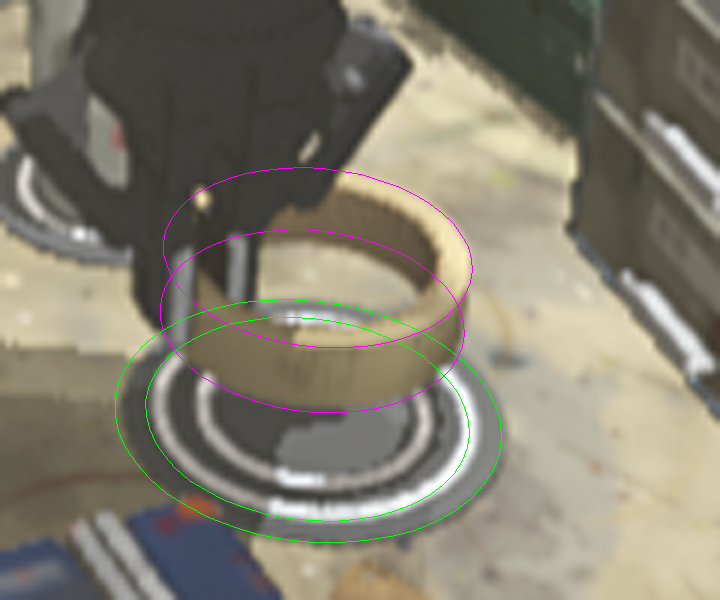

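```bash
python3 -m creep '[[10,0,2.6,0,-1],[12,0,0,0,-1],[8,0,0,0,-1],[3,0,0,0,-1],[2,0,0,0,-1],[1,0,0,0,-1],[0,0,0,0,-1],[0,0,0,0,-1]]'; python3 -c "
from s import *
go(.593,-.2302,.0095,0)"
```

```text
t: 24.8
position: [0.5929, -0.2303, 0.0107]
tcp_rot: [68.1, 90.0, -21.9]
ft_force: [-0.3, -0.9, -2.0]
gripper_width: 0.0097
t 24.8 pos [ 0.5929 -0.2303  0.0107] yang 0.0 w 0.0097 q [-33.   16.5  -5.8  67.7   0.   57. ] F [-0.3 -0.9 -2. ]
shift tool mm [ 1.2  0.  -0.1]
turn about tool x 0.0 or -180.0
shift after turn [ 1.2  0.1 -0.1]
```

```bash
python3 -m creep '[[1.2,0,0,0,-1],[0,0,0,0,-1],[0,0,0,0,-0.5],[0,0,0,0,-0.2],[0,0,0,0,-0.1],[0,0,0,0,-0.1],[-10,0,0,0,-0.1],[-25,0,0,0,0],[-40,0,0,0,0],[-40,0,0,0,0]]'; python3 -m creep '[[-30,-20,0,0,0],[0,-40,5,0,0],[0,-40,8,0,0],[0,-40,8,0,0],[0,-8,4,0,0],[0,0,0,0,0],[0,0,0,0,0]]'; python3 -c "
from s import *
from ov import *
go(.445,-.2545,.10,67.4)
c=(.636,-.2302)
for n,x0,y0,s in (('side',360,230,6),('top',400,160,6)):
  i=crop(robot.read_camera(n),x0,y0,120,100,s)
  for r,z,col in ((.062,.003,(0,255,0)),(.052,.003,(0,255,0)),(.048,.028,(255,0,255)),(.037,.028,(255,0,255))): draw(i,n,circ(c,r,z),col,x0,y0,s)
  cv2.imwrite(f'pics/v_{n}.png',i)"
```

```text
t: 25.8
position: [0.5923, -0.2299, 0.1257]
tcp_rot: [-129.1, 90.0, 140.9]
ft_force: [1.6, -0.8, 1.0]
gripper_width: 0.0428
t: 26.5
position: [0.4455, -0.2555, 0.1548]
tcp_rot: [61.5, 89.9, -28.6]
ft_force: [0.4, 1.0, -0.1]
gripper_width: 0.0426
t 26.5 pos [ 0.4455 -0.2555  0.1548] yang -0.02 w 0.0426 q [-44.5  -9.4 -17.5  81.9   0.   45.6] F [ 0.4  1.  -0.1]
shift tool mm [54.8 -0.6 -1. ]
turn about tool x -67.42 or 112.58
shift after turn [54.8  0.7 -0.8]
```

View pics/v_side.png

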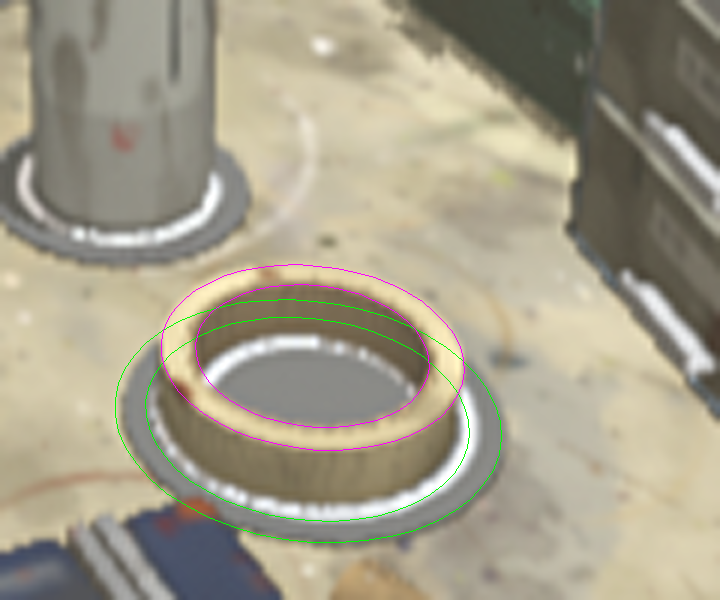

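View pics/v_top.png

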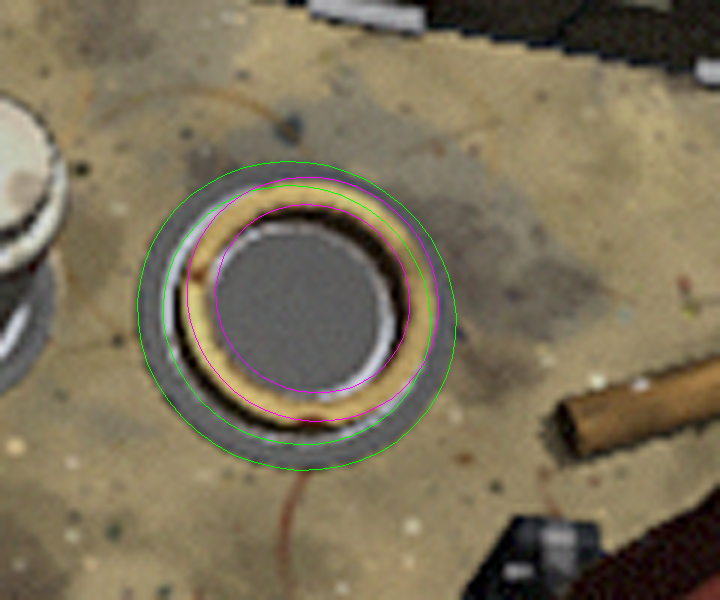

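Tape is flat and within about 2 mm of centre. Now the marker: turn the jaws across it.

```bash
python3 -m creep '[[5,0,0,-8.43,0],[5,0,0,-8.43,0],[8,0,0,-8.43,0],[8,0,0,-8.43,0],[8,0,0,-8.43,0],[8,0,0,-8.43,0],[8,0,0,-8.43,0],[5,0,0,-8.43,0],[0,0,0,0,0],[0,0,0,0,0]]'; python3 -c "
from s import *
from ov import *
go(.445,-.2545,.01,67.4)
cv2.imwrite('pics/s13.png',crop(robot.read_camera('side'),230,240,200,150,4))"
```

```text
t: 27.6
position: [0.4452, -0.255, 0.0991]
tcp_rot: [128.0, 90.0, 105.2]
ft_force: [0.4, -0.0, 0.0]
gripper_width: 0.0424
t 27.6 pos [ 0.4452 -0.255   0.0991] yang 67.24 w 0.0424 q [-44.4  -8.3 -22.3  76.    0.  -21.7] F [ 0.4 -0.   0. ]
shift tool mm [89.1  0.3 -0.4]
turn about tool x -0.16 or 179.84
shift after turn [89.1  0.3 -0.4]
```

View pics/s13.png

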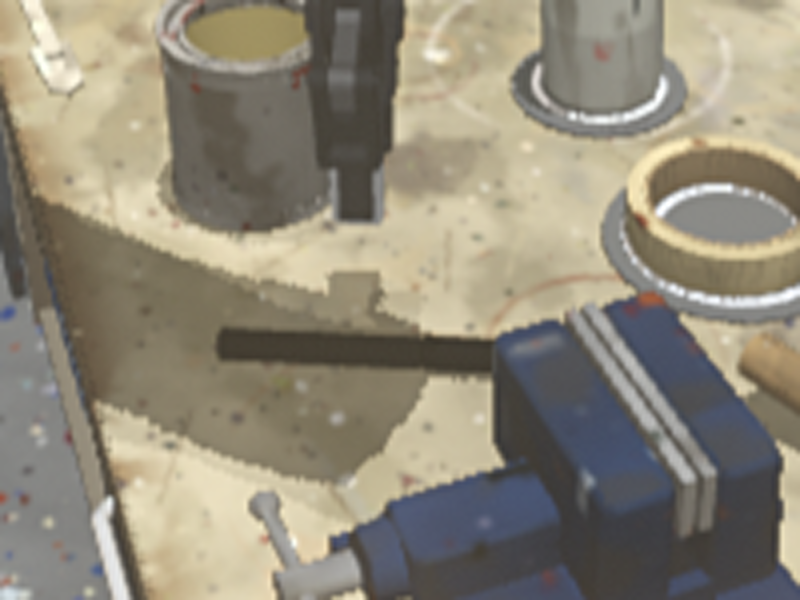

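```bash
python3 -c "
from s import *
for z in(0,.08,.12): print(z,p2w('top',[(498,252),(498,310),(512,325)],z).round(3))
a=robot.read_camera('top'); cv2.imwrite('pics/t13.png',cv2.resize(a[230:350,420:580],None,fx=5,fy=5))"
```

```text
0 [[ 0.554 -0.349  0.   ]
 [ 0.422 -0.355  0.   ]
 [ 0.392 -0.388  0.   ]]
0.08 [[ 0.538 -0.323  0.08 ]
 [ 0.415 -0.328  0.08 ]
 [ 0.387 -0.359  0.08 ]]
0.12 [[ 0.529 -0.31   0.12 ]
 [ 0.411 -0.315  0.12 ]
 [ 0.384 -0.344  0.12 ]]
```

View pics/t13.png

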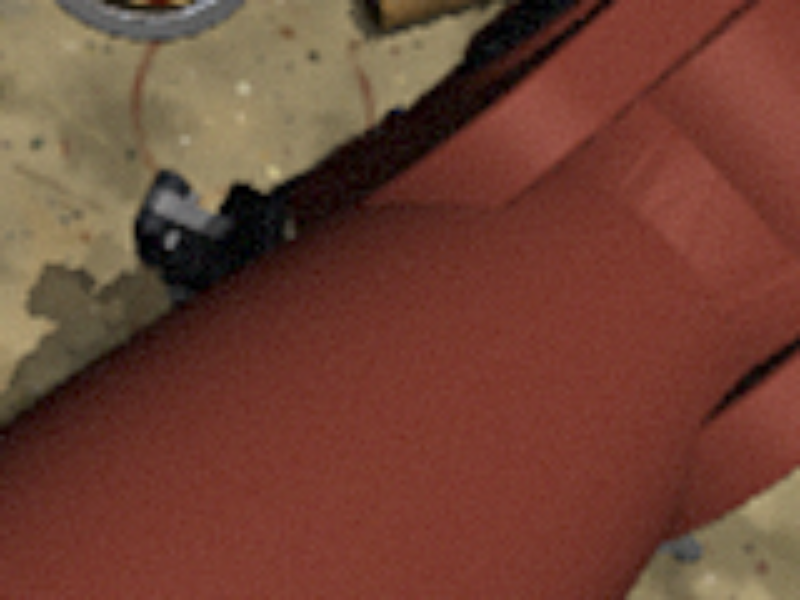

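```bash
python3 -c "
from s import *
# side-view top-left corner of vise block, ray at several heights
for z in (.06,.08,.1,.12): print(z,p2w('side',[(354.6,323.6),(379,315)],z).round(3), w2p('top',p2w('side',[(354.6,323.6),(379,315)],z)).round(0))
go(.4265,-.2468,.05,67.4)"
python3 -c "
import cv2
a=cv2.imread('pics/top0.png');cv2.imwrite('pics/vise.png',cv2.resize(a[235:355,430:590],None,fx=5,fy=5,interpolation=cv2.INTER_CUBIC))"
```

```text
0.06 [[ 0.484 -0.32   0.06 ]
 [ 0.531 -0.314  0.06 ]] [[493. 278.]
 [491. 256.]]
0.08 [[ 0.476 -0.341  0.08 ]
 [ 0.521 -0.335  0.08 ]] [[505. 282.]
 [503. 260.]]
0.1 [[ 0.468 -0.362  0.1  ]
 [ 0.511 -0.356  0.1  ]] [[518. 285.]
 [516. 265.]]
0.12 [[ 0.46  -0.382  0.12 ]
 [ 0.502 -0.377  0.12 ]] [[532. 290.]
 [530. 269.]]
t 27.7 pos [ 0.4452 -0.2552  0.0994] yang 67.27 w 0.043 q [-44.5  -8.3 -22.3  76.    0.  -21.7] F [-0.3  0.6  0.9]
shift tool mm [ 49.4   0.5 -20.5]
turn about tool x -0.13 or 179.87
shift after turn [ 49.4   0.6 -20.5]
```

View pics/vise.png

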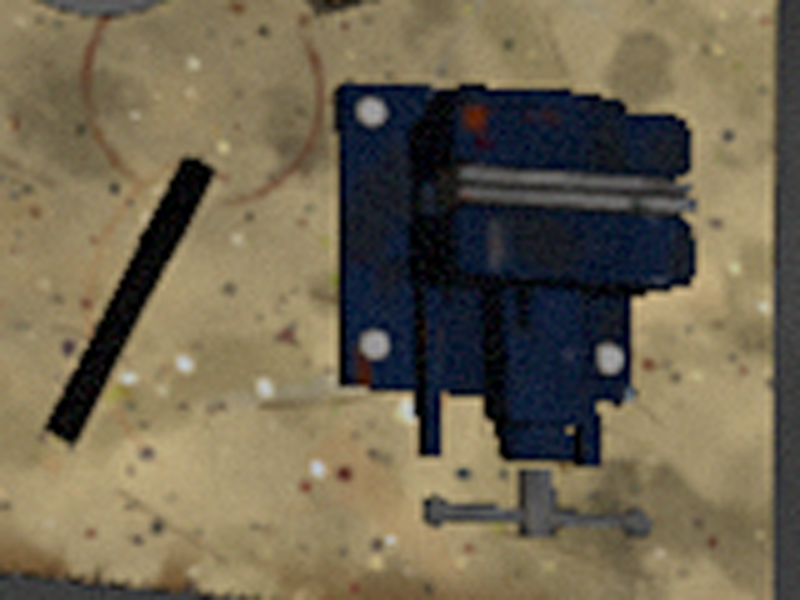

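The vise's left edge in the top view is only its low base plate, so gripping at the marker's middle is clear.

```bash
python3 -m creep '[[15,0.5,0,-0.1,0],[25,0,0,0,0],[25,0,0,0,0],[15,0,0,0,0],[8,0,0,0,0],[4,0,0,0,0],[0,0,0,0,0],[0,0,0,0,0]]'; python3 -c "
from s import *
go(.445,-.2545,.006,67.4)"
```

```text
t: 28.5
position: [0.4454, -0.2553, 0.008]
tcp_rot: [-17.4, 89.9, -39.8]
ft_force: [0.5, -0.6, 1.0]
gripper_width: 0.0429
t 28.5 pos [ 0.4454 -0.2553  0.008 ] yang 67.53 w 0.0429 q [-44.4  -4.3 -28.3  65.9   0.  -22. ] F [ 0.5 -0.6  1. ]
shift tool mm [ 2.   0.6 -0.7]
turn about tool x 0.13 or -179.87
shift after turn [ 2.   0.6 -0.7]
```

```bash
python3 -m creep '[[1.5,0.6,-0.7,0,-0.5],[0,0,0,0,-1],[0,0,0,0,-1],[0,0,0,0,-1],[0,0,0,0,-1],[0,0,0,0,-1]]'; python3 -c "
from s import *
st()"; python3 -m creep '[[-10,0,0,0,-1],[-20,0,0,0,-1],[-25,0,0,0,-1],[-15,0,0,0,-1],[0,0,0,0,-1],[0,0,0,0,-1]]'; python3 -c "
from s import *
from ov import *
go(.6427,.0727,.27,86.9)
cv2.imwrite('pics/s14.png',crop(robot.read_camera('side'),230,220,200,150,4))
cv2.imwrite('pics/t14.png',crop(robot.read_camera('top'),380,230,160,120,5))"
```

```text
t: 29.1
position: [0.4449, -0.2543, 0.0063]
tcp_rot: [-13.1, 89.9, -35.6]
ft_force: [-0.9, 0.6, 5.7]
gripper_width: 0.0142
t 29.1 pos [ 0.4449 -0.2543  0.0063] yang 67.54 w 0.0142 q [-44.4  -4.3 -28.5  65.7   0.  -21.9] F [-0.9  0.6  5.7]
t: 29.7
position: [0.4445, -0.2539, 0.0752]
tcp_rot: [68.9, 90.0, 46.5]
ft_force: [-0.2, -0.4, -1.2]
gripper_width: 0.0143
t 29.7 pos [ 0.4445 -0.2539  0.0752] yang 67.54 w 0.0143 q [-44.4  -7.7 -24.3  73.5   0.  -21.9] F [-0.2 -0.4 -1.2]
shift tool mm [-194.7  377.6   58.4]
turn about tool x -19.36 or 160.64
shift after turn [-194.8  336.9  180.3]
```

View pics/s14.png

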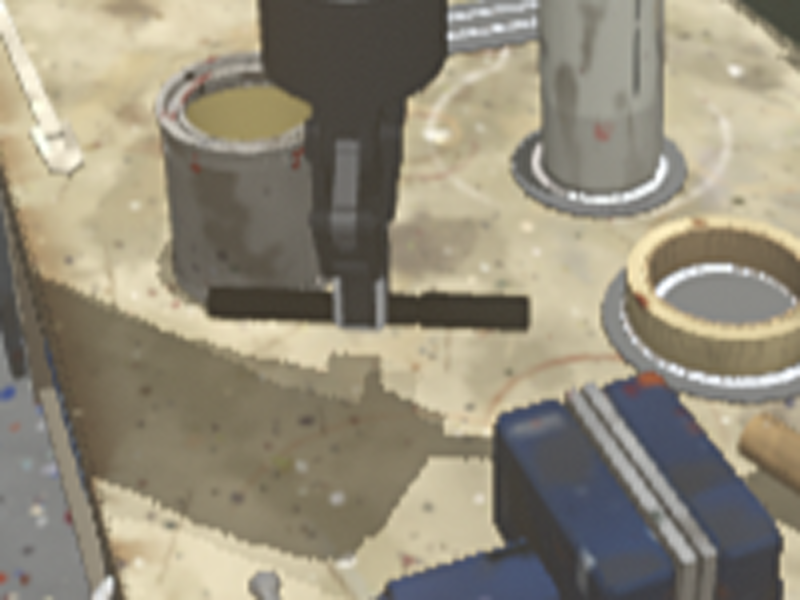

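```bash
python3 -m creep '[[-25,0,0,-6.45,-1],[-35,0,0,-6.45,-1],[-40,0,0,-6.46,-1],[-40,0,0,0,-1],[-35,0,0,0,-1],[-20,0,0,0,-1],[0,15,8,0,-1],[0,30,16,0,-1],[0,40,21.4,0,-1],[0,40,21.4,0,-1]]'; python3 -m creep '[[0,40,21.4,0,-1],[0,40,21.4,0,-1],[0,40,21.4,0,-1],[0,40,21.4,0,-1],[0,30,16,0,-1],[0,15,8,0,-1],[0,5,2,0,-1],[0,0,0,0,-1],[0,0,0,0,-1]]'; python3 -c "
from s import *
go(.6427,.0727,.05,86.9)"
```

```text
t: 30.8
position: [0.5182, -0.1316, 0.2693]
tcp_rot: [152.2, 89.9, 149.0]
ft_force: [0.4, -1.2, 0.3]
gripper_width: 0.0147
t: 31.7
position: [0.6403, 0.07, 0.2702]
tcp_rot: [-167.0, 90.0, -170.2]
ft_force: [0.2, -0.3, 0.0]
gripper_width: 0.0146
t 31.7 pos [0.6403 0.07   0.2702] yang 86.86 w 0.0146 q [-5.4 14.8 19.5 94.7 -0.  -2.2] F [ 0.2 -0.3  0. ]
shift tool mm [220.2   2.8   2.4]
turn about tool x -0.04 or 179.96
shift after turn [220.2   2.8   2.2]
```

```bash
python3 -m creep '[[20,2.5,2,0,-1],[30,0,0,0,-1],[40,0,0,0,-1],[40,0,0,0,-1],[40,0,0,0,-1],[30,0,0,0,-1],[15,0,0,0,-1],[8,0,0,0,-1],[0,0,0,0,-1],[0,0,0,0,-1]]'; python3 -c "
from s import *
from ov import *
go(.6427,.0727,.0095,86.9)
x0,y0,s=300,180,7
i=crop(robot.read_camera('side'),x0,y0,110,80,s)
p=robot.get_state()['position']
def rect(c,a,L,W,z):
  u=np.array([np.cos(a),np.sin(a)]);v=np.array([-u[1],u[0]]);c=np.array(c[:2])
  return np.array([[*(c+q*L/2*u+r*W/2*v),z] for q,r in((1,1),(1,-1),(-1,-1),(-1,1),(1,1))])
a=np.radians(-3.1)
draw(i,'side',rect((.6427,.0727),a,.148,.024,.003),(0,255,0),x0,y0,s)
draw(i,'side',rect((.6427,.0727),a,.176,.056,.003),(0,255,0),x0,y0,s)
draw(i,'side',rect(p,a,.14,.016,p[2]-.0063),(255,0,255),x0,y0,s)
cv2.imwrite('pics/s15.png',i)"
```

```text
t: 32.7
position: [0.644, 0.073, 0.0495]
tcp_rot: [-0.2, 89.9, -3.3]
ft_force: [0.9, -0.9, -0.1]
gripper_width: 0.0142
t 32.7 pos [0.644  0.073  0.0495] yang 86.88 w 0.0142 q [-5.1 16.6 -1.5 71.8  0.  -2. ] F [ 0.9 -0.9 -0.1]
shift tool mm [40.  -0.4 -1.4]
turn about tool x -0.02 or 179.98
shift after turn [40.  -0.4 -1.3]
```

View pics/s15.png

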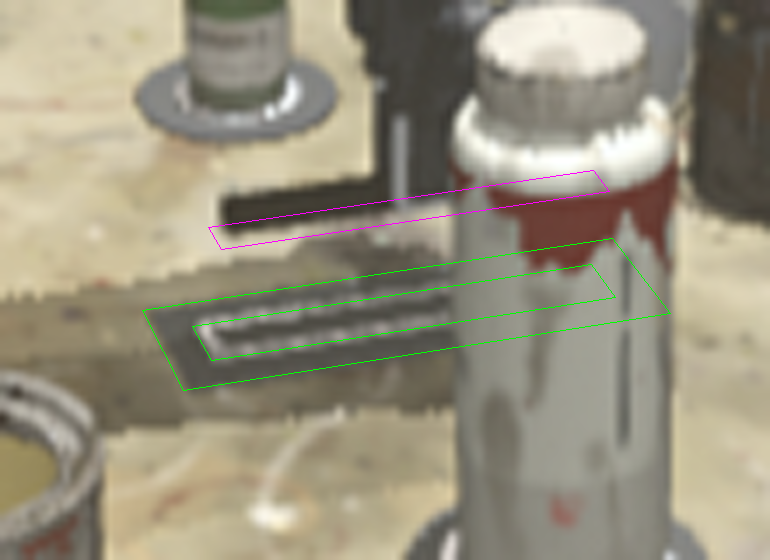

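```bash
python3 -c "
from s import *
from ov import *
x0,y0,s=320,190,14
i=crop(robot.read_camera('side'),x0,y0,55,42,s)
cv2.imwrite('pics/s16.png',cv2.convertScaleAbs(i,alpha=1.6,beta=20))
cv2.imwrite('pics/t16.png',crop(robot.read_camera('top'),270,130,110,100,6))"
```

```text
(no output)
```

View pics/s16.png

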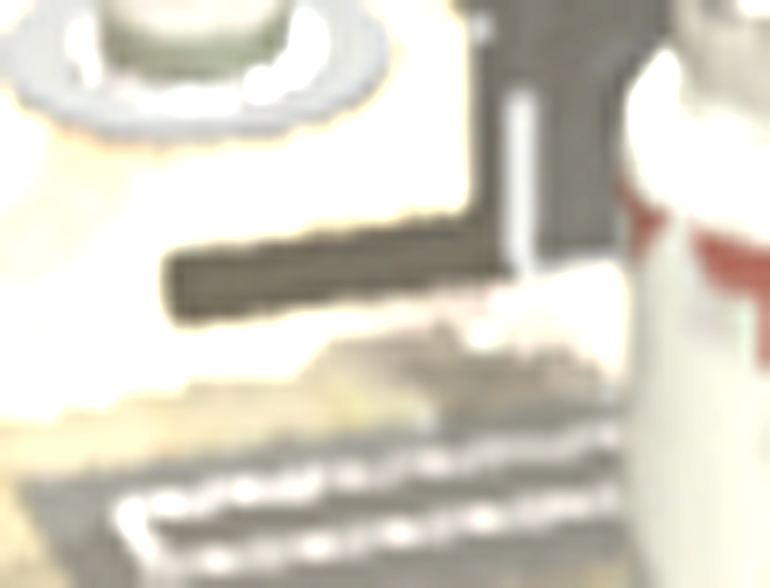

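View pics/t16.png

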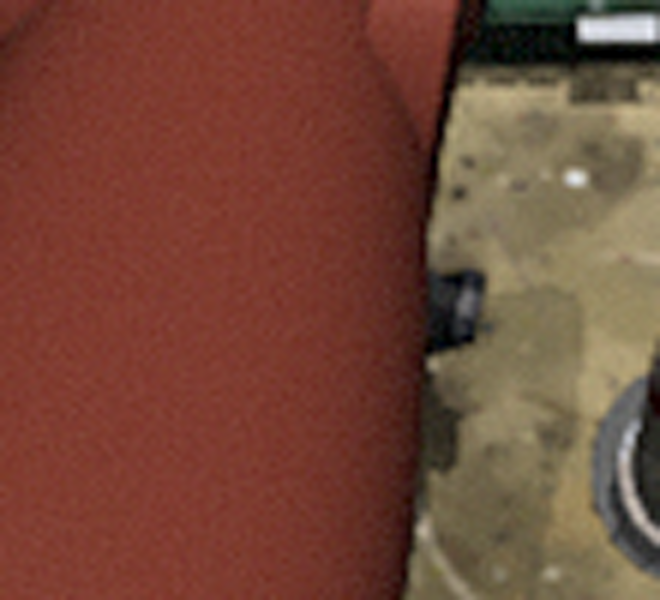

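The visible end sits about 2 mm towards +x; the lower edge's offset fits the rounded barrel. I'll lower with that correction.

```bash
python3 -m creep '[[8,-0.4,-3,0,-1],[12,0,0,0,-1],[10,0,0,0,-1],[5,0,0,0,-1],[3,0,0,0,-1],[1.5,0,0,0,-1],[0,0,0,0,-1],[0,0,0,0,-1]]'; python3 -c "
from s import *
go(.641,.0727,.0093,86.9)"
```

```text
t: 33.65
position: [0.6399, 0.0732, 0.0093]
tcp_rot: [-5.4, 90.0, -8.5]
ft_force: [-6.4, 0.2, 10.9]
gripper_width: 0.0143
t 33.65 pos [0.6399 0.0732 0.0093] yang 86.91 w 0.0143 q [-5.1 18.  -4.2 67.8 -0.  -2. ] F [-6.4  0.2 10.9]
shift tool mm [-0.  -0.4  1.1]
turn about tool x 0.01 or -179.99
shift after turn [-0.  -0.4  1.1]
```

```bash
python3 -m creep '[[0,0,0,0,-0.5],[0,0,0,0,-0.3],[0,0,0,0,-0.2],[0,0,0,0,-0.2],[-10,0,0,0,-0.2],[-30,0,0,0,-0.2],[-40,0,0,0,0],[-45,0,0,0,0.5],[-45,0,0,0,1],[-45,0,0,0,1]]'; python3 -m creep '[[-30,0,-20,0,1],[0,0,-40,0,1],[0,0,-45,0,1],[0,0,-45,0,1],[0,0,-30,0,1],[0,0,-20,0,1],[0,0,0,0,1],[0,0,0,0,1]]'; python3 -c "
from s import *
from ov import *
st()
a=robot.read_camera('top');cv2.imwrite('pics/top17.png',a);b=robot.read_camera('side');cv2.imwrite('pics/side17.png',b)
x0,y0,s=270,145,5
i=crop(a,x0,y0,150,110,s)
def rect(c,a,L,W,z):
  u=np.array([np.cos(a),np.sin(a)]);v=np.array([-u[1],u[0]]);c=np.array(c[:2])
  return np.array([[*(c+q*L/2*u+r*W/2*v),z] for q,r in((1,1),(1,-1),(-1,-1),(-1,1),(1,1))])
an=np.radians(-3.1)
draw(i,'top',rect((.6427,.0727),an,.148,.024,.003),(0,255,0),x0,y0,s)
draw(i,'top',rect((.6427,.0727),an,.14,.016,.016),(255,0,255),x0,y0,s)
cv2.imwrite('pics/t17.png',i)"
```

```text
t: 34.65
position: [0.6396, 0.0731, 0.2259]
tcp_rot: [5.0, 89.9, 1.9]
ft_force: [1.6, 0.4, 0.9]
gripper_width: 0.0835
t: 35.45
position: [0.4406, 0.0838, 0.254]
tcp_rot: [-1.2, 89.9, -4.3]
ft_force: [0.5, 0.1, -0.2]
gripper_width: 0.0856
t 35.45 pos [0.4406 0.0838 0.254 ] yang 86.9 w 0.0856 q [ -6.  -20.4 -16.4  93.9   0.   -2.9] F [ 0.5  0.1 -0.2]
```

View pics/t17.png

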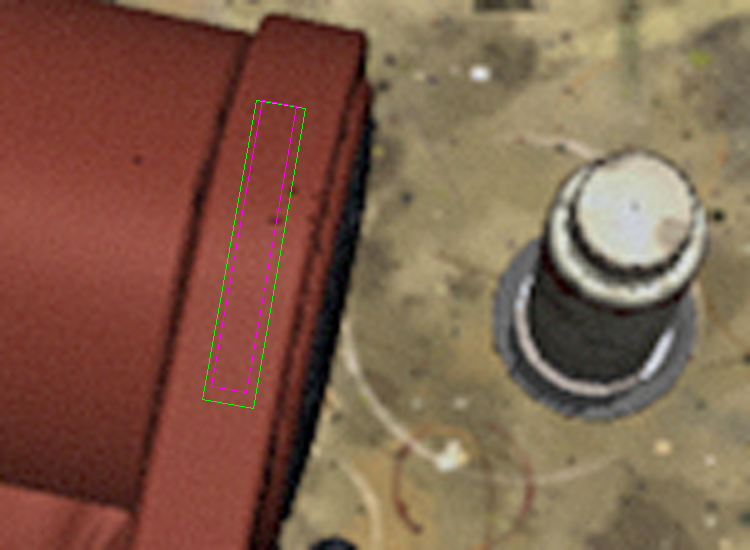

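View pics/side17.png

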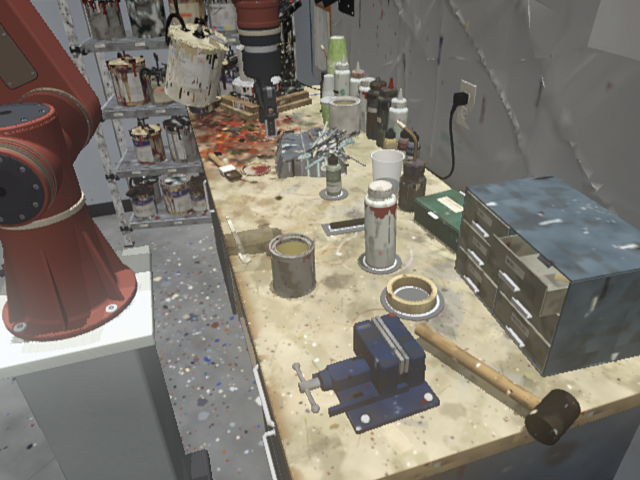

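```bash
python3 -c "
from ov import *
b=cv2.imread('pics/side17.png');a=cv2.imread('pics/top17.png')
cv2.imwrite('pics/w1.png',crop(b,350,170,60,60,10)); cv2.imwrite('pics/w2.png',crop(b,350,225,60,60,10)); cv2.imwrite('pics/w3.png',crop(a,360,165,60,70,8))"
```

```text
(no output)
```

View pics/w1.png

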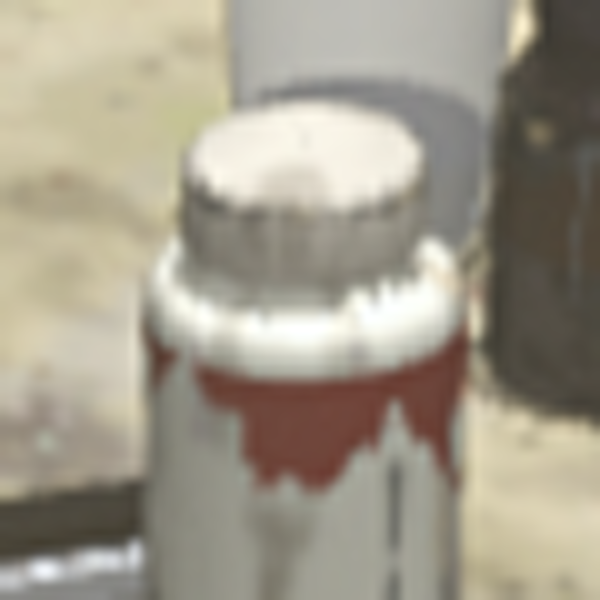

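View pics/w2.png

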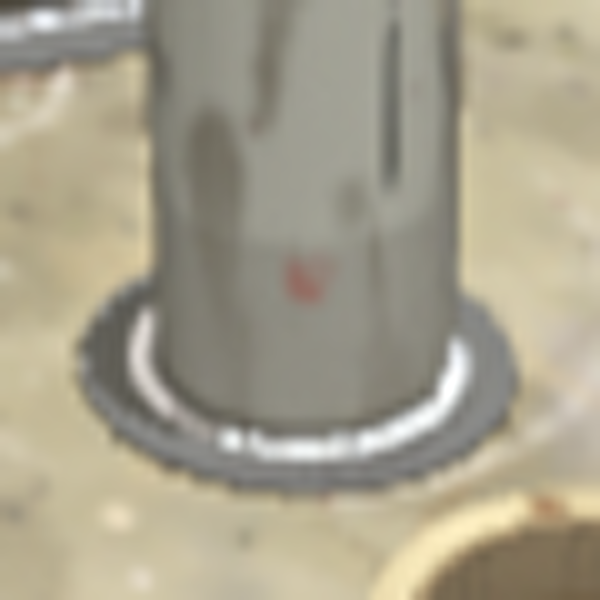

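View pics/w3.png

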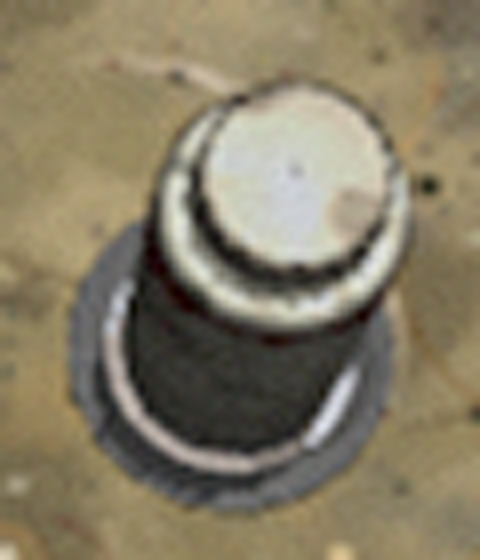

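```bash
python3 -c "
from ov import *
side=((304.5)/10-.5+350,157/10-.5+170); top=(297/8-.5+360,178/8-.5+165)
print('side ray',p2w('side',[side],.187),'top ray',p2w('top',[top],.187),p2w('top',[top],.18),p2w('top',[top],.19))
m,K,r,t,d=cam('side');P1=K@np.c_[cv2.Rodrigues(r)[0],t];m,K,r,t,d=cam('top');P2=K@np.c_[cv2.Rodrigues(r)[0],t]
X=cv2.triangulatePoints(P1,P2,np.array(side).reshape(2,1),np.array(top).reshape(2,1));X=(X/X[3])[:3,0];print(X, w2p('side',[X])-side,w2p('top',[X])-top)
# toner cap z=.121 at u_top (300,283) 8x from 200,140
print(p2w('top',[(300.5/8-.5+200,283.5/8-.5+140)],.121))
"
```

```text
side ray [[ 0.62397794 -0.09216638  0.187     ]] top ray [[ 0.62403125 -0.08246912  0.187     ]] [[ 0.62626827 -0.08327844  0.18      ]] [[ 0.62307253 -0.08212227  0.19      ]]
[ 0.62676796 -0.08334568  0.18206265] [[-0.57151895  0.19294733]] [[ 0.20171939 -0.53878699]]
[[0.63267917 0.2490128  0.121     ]]
```

Evidence on the squeeze bottle disagrees: the base looks nearly centred, but the cap reads 4–6 mm towards +y. I'll regrasp it with the jaws along y, which centres it on the known TCP in that axis.

```bash
python3 -m creep '[[0,-30,20,-3.1,1],[0,-35,40,0,1],[0,-35,40,0,1],[0,-35,40,0,1],[0,-27,32,0,1],[0,-7,13,0,1],[0,0,0,0,1],[0,0,0,0,1]]'; python3 -c "
from s import *
go(.6260,-.0865,.1635,90)
a=robot.read_camera('side');cv2.imwrite('pics/s18.png',a[80:320,250:550])"
```

```text
t: 36.35
position: [0.6164, -0.0798, 0.2523]
tcp_rot: [153.0, 89.9, 152.9]
ft_force: [-0.1, 0.2, 0.0]
gripper_width: 0.0852
t 36.35 pos [ 0.6164 -0.0798  0.2523] yang 90.0 w 0.0852 q [-19.4  10.3  12.4  92.3   0.  -19.4] F [-0.1  0.2  0. ]
shift tool mm [88.8 -6.7  9.8]
turn about tool x -0.0 or 180.0
shift after turn [88.8 -6.7  9.6]
```

View pics/s18.png

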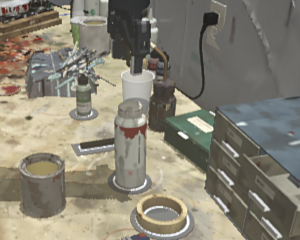

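```bash
python3 -m creep '[[0,-6.7,9.7,0,1],[10,0,0,0,1],[20,0,0,0,1],[20,0,0,0,1],[20,0,0,0,1],[12,0,0,0,1],[6,0,0,0,1],[0,0,0,0,1],[0,0,0,0,1]]'; python3 -c "
from s import *
go(.6260,-.0865,.1635,90)"
```

```text
t: 37.3
position: [0.6264, -0.0866, 0.166]
tcp_rot: [-14.5, 89.9, -14.5]
ft_force: [0.2, -1.1, 0.4]
gripper_width: 0.085
t 37.3 pos [ 0.6264 -0.0866  0.166 ] yang 90.01 w 0.085 q [-19.7  11.3   4.7  83.3   0.  -19.7] F [ 0.2 -1.1  0.4]
shift tool mm [ 2.5  0.1 -0.4]
turn about tool x 0.01 or -179.99
shift after turn [ 2.5  0.1 -0.4]
```

```bash
python3 -m creep '[[1.5,0,0,0,0.5],[0,0,0,0,0.5],[0,0,0,0,0.5]]'; python3 -m creep '[[0,0,0,0,0.4],[0,0,0,0,0.4]]';python3 -m creep '[[0,0,0,0,0.3],[0,0,0,0,0.3]]';python3 -m creep '[[0,0,0,0,0.23],[0,0,0,0,0.23]]';python3 -m creep '[[0,0,0,0,0.16],[0,0,0,0,0.16]]'
```

```text
t: 37.6
position: [0.6263, -0.0867, 0.164]
tcp_rot: [-11.3, 90.0, -11.3]
ft_force: [-0.2, -0.0, -0.1]
gripper_width: 0.0639
t: 37.8
position: [0.6261, -0.0867, 0.1637]
tcp_rot: [12.9, 90.0, 12.9]
ft_force: [-1.0, -0.3, -0.8]
gripper_width: 0.0602
t: 38.0
position: [0.6261, -0.0867, 0.1636]
tcp_rot: [45.5, 90.0, 45.5]
ft_force: [0.6, -1.1, 0.5]
gripper_width: 0.0556
t: 38.2
position: [0.6261, -0.0867, 0.1636]
tcp_rot: [112.3, 90.0, 112.3]
ft_force: [-1.0, -0.2, 1.0]
gripper_width: 0.0526
t: 38.4
position: [0.6261, -0.0866, 0.1636]
tcp_rot: [62.5, 90.0, 62.5]
ft_force: [0.5, 0.1, -0.1]
gripper_width: 0.0497
```

The cap is now centred between the jaws at y = −0.0866. Grip, lift 4 mm, shift 2.4 mm, set down.

```bash
python3 -m creep '[[0,0,0,0,-1],[0,0,0,0,-1],[0,0,0,0,-1],[0,0,0,0,-1],[-4,0,0,0,-1],[0,-2.4,1,0,-1],[0,0,0,0,-1],[0,0,0,0,-1]]'; python3 -m creep '[[2,0,0,0,-1],[2,0,0,0,-1],[0.4,0,0,0,-1],[0,0,0,0,-1],[0,0,0,0,-1]]'; python3 -c "
from s import *
st()"
```

```text
t: 39.2
position: [0.6268, -0.0891, 0.167]
tcp_rot: [154.7, 89.9, 154.7]
ft_force: [0.0, 0.2, -1.3]
gripper_width: 0.0458
t: 39.7
position: [0.6275, -0.0891, 0.1642]
tcp_rot: [-11.4, 89.9, -11.4]
ft_force: [-0.8, 0.5, 5.2]
gripper_width: 0.0456
t 39.7 pos [ 0.6275 -0.0891  0.1642] yang 90.0 w 0.0456 q [-19.9  11.6   4.8  83.1   0.  -19.9] F [-0.8  0.5  5.2]
```

Contact (Fz +5). Release, rise, and move back towards the robot for a clear look.

```bash
python3 -m creep '[[0,0,0,0,0.1],[0,0,0,0,0.3],[0,0,0,0,0.5],[0,0,0,0,0.6],[-5,0,0,0,0.7],[-20,0,0,0,0.8],[-30,0,0,0,1],[-35,0,0,0,1],[-10,0,0,0,1],[0,0,0,0,1]]'; python3 -m creep '[[0,0,-30,0,1],[0,20,-45,0,1],[0,40,-30,0,1],[0,45,-20,0,1],[0,45,-20,0,1],[0,45,0,0,1],[0,45,0,0,1],[0,45,0,0,1],[0,45,0,0,1],[0,30,0,0,1]]';  python3 -m creep '[[0,45,0,0,1],[0,45,0,0,1],[0,45,0,0,1],[0,40,0,0,1],[0,0,0,0,1],[0,0,0,0,1],[0,0,0,0,1]]'; python3 -c "
from s import *
from ov import *
st()
a=robot.read_camera('top');cv2.imwrite('pics/top20.png',a);b=robot.read_camera('side');cv2.imwrite('pics/side20.png',b)
cv2.imwrite('pics/t20.png',crop(a,220,150,260,180,3)); cv2.imwrite('pics/s20.png',crop(b,250,130,200,150,4))"
```

```text
t: 40.7
position: [0.628, -0.0894, 0.2655]
tcp_rot: [-18.7, 89.8, -18.7]
ft_force: [0.2, -0.6, -0.8]
gripper_width: 0.0854
t: 41.7
position: [0.4809, 0.2735, 0.2613]
tcp_rot: [-176.1, 89.9, -176.0]
ft_force: [0.3, -0.3, -0.6]
gripper_width: 0.0852
t: 42.4
position: [0.482, 0.4451, 0.2624]
tcp_rot: [-138.0, 89.9, -138.0]
ft_force: [0.5, -0.2, 0.1]
gripper_width: 0.0855
t 42.4 pos [0.482  0.4451 0.2624] yang 89.97 w 0.0855 q [31.3 16.9 21.1 94.3 -0.  31.4] F [ 0.5 -0.2  0.1]
```

View pics/t20.png

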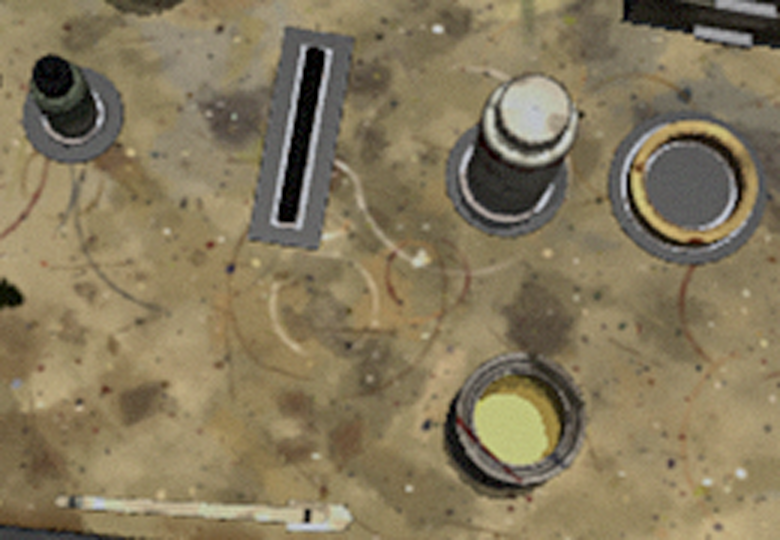

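View pics/s20.png

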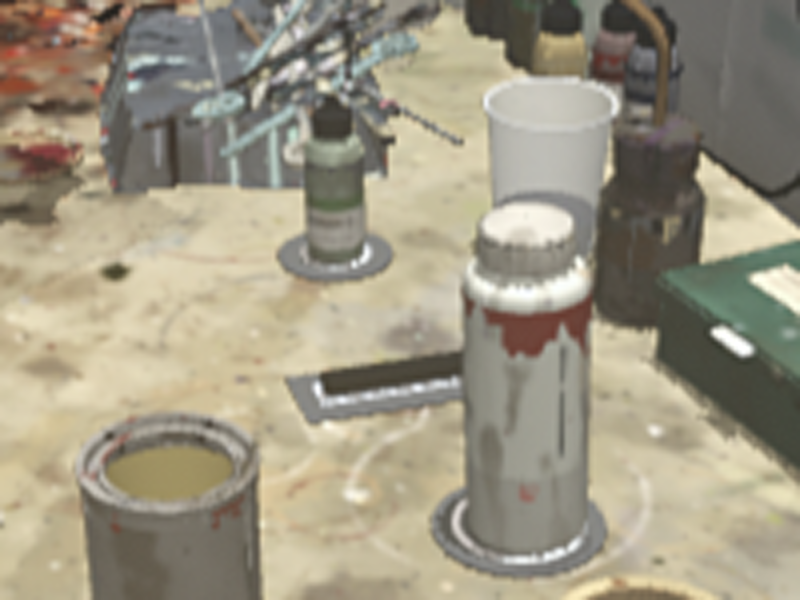

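Everything looks placed and the tin hasn't moved. One last numeric check of the marker, squeeze bottle and tin.

```bash
python3 -c "
from ov import *
a=cv2.imread('pics/top20.png');a0=cv2.imread('pics/top0.png')
g=cv2.cvtColor(a,cv2.COLOR_BGR2GRAY)
d=np.zeros_like(g);d[160:230,308:333]=1
ys,xs=np.nonzero((g<45)*d);P=p2w('top',np.c_[xs,ys],.015)
print(len(xs),cv2.minAreaRect((P[:,:2]*1000).astype(np.float32)),'pad 642.7 72.7 -3.1')
# tin shift by phase correlation
f=lambda i:cv2.cvtColor(i[260:325,362:422],cv2.COLOR_BGR2GRAY).astype(np.float32)
print('tin px shift',cv2.phaseCorrelate(f(a0),f(a)))
i=crop(a,350,160,80,75,8)
c=(.6288,-.089)
for r,z,col in ((.048,.003,(0,255,0)),(.0365,.003,(0,255,0)),(.0325,.003,(255,0,255))): draw(i,'top',circ(c,r,z),col,350,160,8)
cv2.imwrite('pics/x1.png',i)"
```

```text
339 ((640.5100708007812, 72.90882110595703), (14.22740650177002, 140.2432861328125), 87.20796203613281) pad 642.7 72.7 -3.1
tin px shift ((-0.018420641916854663, 0.0012565323773543469), 0.9620631006028917)
```

View pics/x1.png

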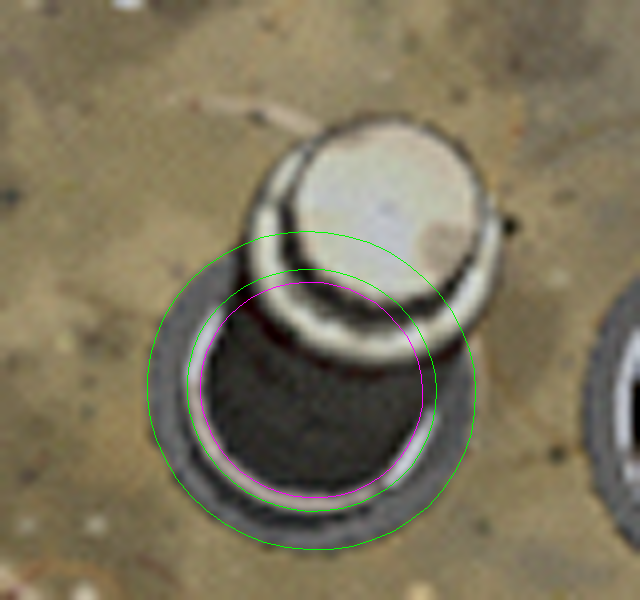

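The squeeze bottle's base is centred in the ring to within about 2–3 mm. The marker is 2.2 mm off its centre at the right angle, and the tin hasn't moved. Handing in.

```bash
python3 -c "
from rig import robot
print(robot.close_job())"
```

```text
the job is handed in; nothing more can be done
None
```

I set all four things on their pads, released them and handed the job in at about 42.5 s. The gripper was open and clear of everything. No verdict was reported.

My last checks from the camera pictures showed:

| Thing | Offset from pad centre | Notes |
|---|---|---|
| Dropper bottle | about 2–3 mm | upright in both views |
| Squeeze bottle | about 2–3 mm at the base | upright |
| Tape | about 2 mm | flat |
| Marker | 2.2 mm | within 0.5° of the outline |
| Tin | no pad | stayed put, image shift 0.02 px |

- **Squeeze bottle:** after the first placing, the cap read 4–6 mm off towards +y from above, though its base looked nearly centred. I regrasped it with the jaws across y and set it down 2.4 mm further towards −y.
- **Height readings that disagree:** positions of the bottle tops, taken from the top camera, differ by a few mm from the arm's own readings and the side camera. I put this down to calibration and cap height. I trusted the bases on the pads and the arm's own position instead.

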